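# Send the viewed specimens down the returns tipper

### The job

Pull the lock plug out of the socket at the side of the returns tipper and lay it flat in the aluminium parts dish. With the tray free, set every small grey slide box and round tin that stands on the bench on the tipping tray just past its pivot, and let its weight tip the tray so that it slides down into the bin. Never put them into the bin by hand or push the tray down with the hand, and leave everything else on the bench where it is.

Things in the scene. Friction and masses are not known exactly. Their poses are not given: they have to be found in the camera images.
- station: fixed returns tipper; origin on the table under the tray's pivot; x points the way the tray tips (away from the robot, to the bin), y to the left. A stand (x -80 to 100, y -90 to 90 mm) carries the tray; the lock plug's socket is on its right (-y) side, at x 50 to 90 mm, out to y = -150 mm; the bin follows from x = 100 mm. The plug has 150 mm free to come out.
- bin (a point): middle of the bin's floor, station x = 300, y = -30 mm, 51 mm above the table. A steel lip (92 mm high at station x = 100 mm) leads to a smooth-running roller bed that falls gently towards the end wall (x = 480 mm) and the right (-y) wall, where items gather. Inside it reaches from y = -170 to 110 mm, side walls 100 mm high. All items fit if set in the middle of the tray.
- tray (a joint): tilt of the steel tray about its pivot (station y axis, 170 mm above the table): 0 = level, at rest; 0.6 rad = fully tipped, front edge down over the slope. A weak spring levels the empty tray within 2 s. One item set with its centre 30 to 60 mm past the pivot tips it and slides off the slick deck; behind the pivot nothing tips. With the lock plug in it cannot tip beyond about 0.03 rad.
- load_spot (a point): point on top of the tray's deck 45 mm past the pivot on the bin side, where an item is best set (moves with the tray; 173 mm above the table when level); x towards the bin. The deck is 180 mm long (70 mm behind the pivot, 110 mm past it) and 120 mm wide between side rims that stand 8 mm above it; the front end is open.
- socket (a point): mouth of the lock plug's socket: middle of the lower edge of the opening, 153 mm above the table; axes as the station's. The plug comes out level along the station's -y. A shelf 40 mm wide reaches 32 mm out of the mouth under the plug's grip.
- plug: lock plug: upright black grip 30 x 26 x 50 mm (x, y, z), with a flat aluminium blade 22 mm wide, 12 mm thick, 85 mm out of its +y face at the underside; 0.12 kg; origin: centre of the grip's underside, z up. At the start fully in the socket, blade under the tray. A sprung ball in a notch holds it: 10 to 15 N for the first 6 mm, then little; clear after 85 mm. Grip from above across x (30 mm).
- plug_mid (a point): middle of the lock plug's length, 42 mm from its origin along its y, 6 mm above its underside
- dish: fixed shallow aluminium parts dish on the table, inside 200 x 130 mm (x, y), walls 20 mm high, floor 4 mm thick; origin: centre of its underside, x along its long side
- slidebox1: closed grey slide box with a paper label on its lid, 70 x 44 x 36 mm (x, y, z), about 0.16 kg; origin: centre of its underside; x along its length, z up through the lid. Stands on the table at the start. Reads None when absent from this start.
- slidebox2: closed grey slide box with a paper label on its lid, 70 x 44 x 36 mm (x, y, z), about 0.16 kg; origin: centre of its underside; x along its length, z up through the lid. Stands on the table at the start. Reads None when absent from this start.
- slidebox3: closed grey slide box with a paper label on its lid, 70 x 44 x 36 mm (x, y, z), about 0.16 kg; origin: centre of its underside; x along its length, z up through the lid. Stands on the table at the start. Reads None when absent from this start.
- slidebox4: closed grey slide box with a paper label on its lid, 70 x 44 x 36 mm (x, y, z), about 0.16 kg; origin: centre of its underside; x along its length, z up through the lid. Stands on the table at the start. Reads None when absent from this start.
- tin1: round plain aluminium specimen tin, 58 mm across, 36 mm high, about 0.16 kg; origin: centre of its underside, z up. Stands on the table at the start. Reads None when absent from this start.
- tin2: round plain aluminium specimen tin, 58 mm across, 36 mm high, about 0.16 kg; origin: centre of its underside, z up. Stands on the table at the start. Reads None when absent from this start.
- tissues: bystander: closed muted-purple tissue box 120 x 200 x 85 mm, origin under its centre
- mouse: bystander: black computer mouse 110 x 62 x 34 mm, origin under its centre
- solvent: bystander: amber bottle 48 mm across, 100 mm tall, origin under its centre
- eyepiece: bystander: dark metal microscope eyepiece standing up, 44 mm across, 60 mm tall, origin under its centre
- case: bystander: large flat dark slide storage case 90 x 140 x 32 mm with a steel clasp; it is not one of the items; origin under its centre
- petri: bystander: pale flat round dish with lid, 70 mm across, 14 mm high, origin under its centre
- blower: bystander: brown rubber dust blower standing up, 54 mm across, 90 mm tall, origin under its centre

How it is judged:
By the outcome, as a careful person would: the job done as asked, in the order asked, and still so for the second after the job is handed in, with the robot touching nothing.
Of slidebox1, slidebox2, slidebox3, slidebox4, tin1, tin2 only 4 to 6 are there at a start; the rules pass over those that are not, and their reading is None.
At some moment in a run one of slidebox1, slidebox2, slidebox3, slidebox4, tin1, tin2 may be knocked a few centimetres aside while the robot is not near it.
It also fails if it takes over 210 s, if anything falls off the work surface, if the arm or the gripper's body presses on something with over 40 N, if the wrist force passes 120 N, or if a joint passes its speed limit or range.

### The arm

A 6-joint arm with a two-finger parallel gripper is mounted at the origin on the work surface. World frame = base frame: x ahead of the robot, y to its left, z up, the work surface at z = 0. Lengths are in m, angles in rad, forces in N, time in s.
With the tool pointing down it reaches from about 0.275 to 0.75 m from the base axis. Payload 10.2 kg.
Tool frame: the origin (TCP) lies midway between the tips of the shut fingers; the grasp point (between the pads) lies 19 mm behind it; y points along the fingers, z is the direction in which the jaws open and shut, and the axes are right-handed (so a half turn about y gives the same grasp; the last joint's range is limited). The gripper opens to 85 mm and grips with 20 to 120 N. Pads are 22 mm wide; open, the fingers measure 114 mm over their backs; the gripper's body (76 mm by 85 mm) begins 54 mm behind the grasp point. The pads swing forward as they close: fully open they stand 13 mm farther back than shut.
Start: joints at [-1.493, 0.313, 1.498, -0, 1.331, -0.223], TCP at [0.156, -0.501, 0.231] pointing down, gripper open.
Joint ranges: [-2.94, 2.94], [-0.97, 2.17], [0.19, 2.56], [-1.23, 4.37], [0.02, 3.11], [-2.88, 2.88]. Speed limits (rad/s): [2.39, 2.39, 3.01, 3.14, 3.14, 3.14].

### API

Orientations are given as a 3x3 rotation matrix whose columns are the frame's x, y, z axes.
In Python, from rig import * gives the robot as it stands.
- The arm moves only by the tool carry_out, never from a script. Its argument "deltas" is a list of rows, each an object of numbers: "x", "y", "z": the shift along the tool's x, y, z in mm; "wx", "wy", "wz": the turn, a rotation vector about the tool's x, y, z in degrees; "fingers": the opening, from 0 (shut) to 1 (fully open). In form: [{"x": .., "y": .., "z": .., "wx": .., "wy": .., "wz": .., "fingers": ..}, ...]. A call has 1 to 20 rows; each row is the pose to reach, as a shift and turn from the pose commanded when the call began, along the tool's axes at that moment; what a row does not reach only later rows make up. A row lasts 1/12 s, in which the tool goes at most 41.7 mm and 7.16 degrees, less where a joint would pass 70% of its speed; a pose out of reach is approached as far as the arm can. A call with a gripper value outside its range is refused whole. The fingers move at their own pace and stop on an object; "force" is the grip in N (left out, the last holds). Time passes only in rows, so rows that repeat a pose let the fingers close. It gives the time, the measured TCP pose, the force and the opening at its end, in the units of the state.
- get_state(): the state, without advancing time (a new reading comes with each control period).
- get_image(name): name is "scene" or "top"; returns a dict with "pixels" (400x640x3 uint8, red, green, blue), "mtx" (3x3 intrinsics, pixels), "dist_coeffs" ([k1, k2, p1, p2, k3] as OpenCV has them; the pictures are not rectified), "R" (3x3) and "t" (3): a world point X has camera coordinates R X + t. Camera axes: x right, y down, z forward; pixel columns grow to the right and rows downward; lengths in m; the calibration is good to about 2 mm. A picture is of the moment at which its call begins. There is no depth.
- hand_in(): hands the job in, once; it reports no verdict.
The state is a dict: "time": time; "joints": joint angles; "dq": joint speeds; "joint_torque": joint torques, N m; "eef_pos": TCP position; "ee_rot": TCP orientation; "force": force on the tool from outside, world axes, zero at the start; "torque": the same for the moment, N m; "opening": finger opening in m.
Only numpy, scipy, OpenCV 4.12 (cv2) and the standard library are available. Lean on these libraries where they do the work, as an engineer would, in place of code of your own. Each camera call takes 0.05 s, during which the arm holds its last target.

## Working session

There is one attempt and no reset: what is moved stays moved. The work goes in short steps, Python scripts to look and compute and a tool call to move; the robot and the scene stay as the last step left them, time stands still between calls to the robot, and variables do not carry over. Pictures are saved under pics/ and viewed, and the job is handed in when it is done.

Besides the shell and the picture viewer there is one more tool, called after ">>>" as a command line: name --argument value ..., lists and objects as JSON in quotes. carry_out: Moves the arm, as the interface text tells. Its arguments: {"type":"object","properties":{"deltas":{"type":"array","items":{"type":"object","properties":{"x":{"type":"number"},"y":{"type":"number"},"z":{"type":"number"},"wx":{"type":"number"},"wy":{"type":"number"},"wz":{"type":"number"},"fingers":{"type":"number"}}}},"force":{"type":"number"}},"required":["deltas"]}

```bash
mkdir -p pics; ls; python3 - <<'E'
from rig import *
import cv2,numpy as np
s=get_state(); print(s)
for n in ("scene","top"):
    d=get_image(n); cv2.imwrite(f"pics/{n}0.png",d["pixels"][:,:,::-1]); print(n,d["mtx"],d["dist_coeffs"],d["R"],d["t"], -np.array(d["R"]).T@np.array(d["t"]))
E
```

```text
pics
{'time': 0.0, 'joints': array([-1.49338490e+00,  3.13478384e-01,  1.49848322e+00, -1.54786107e-05,
        1.33098155e+00, -2.23400164e-01]), 'dq': array([ 0.0006685 ,  0.00272041, -0.00162109,  0.00042514,  0.0001517 ,
        0.00196079]), 'joint_torque': array([ 1.31605288e-03, -4.12265611e+01, -2.59742653e+01, -1.28645052e-04,
        4.15742790e-03, -5.83908005e-06]), 'eef_pos': array([ 0.15551825, -0.50115444,  0.23070318]), 'ee_rot': array([[-9.55095256e-01, -1.19430432e-04,  2.96298898e-01],
       [-2.96298786e-01,  1.34529359e-03, -9.55094351e-01],
       [-2.84541676e-04, -9.99999088e-01, -1.32027061e-03]]), 'force': array([ 0.15450295, -0.54161061,  0.03606039]), 'torque': array([ 0.04255807, -0.00181763,  0.00478814]), 'opening': 0.0856297084622989}
scene [[494.76729883   0.         311.7341525 ]
 [  0.         494.76729883 202.68432698]
 [  0.           0.           1.        ]] [-0.1265062  0.         0.         0.         0.       ] [[-0.38160796  0.92418857 -0.01583818]
 [ 0.6377748   0.2508646  -0.72822404]
 [-0.6690431  -0.28799728 -0.68515611]] [ 0.16703888 -0.26498749  1.90083602] [1.50448694 0.45953616 1.11204474]
top [[428.56557463   0.         324.54815824]
 [  0.         428.56557463 190.16740136]
 [  0.           0.           1.        ]] [-0.11555467  0.          0.          0.          0.        ] [[-0.02243938 -0.99947038  0.02356771]
 [-0.98900121  0.01874477 -0.1467148 ]
 [ 0.14619532 -0.02660068 -0.98889804]] [0.02337446 0.56396262 1.21603657] [0.38050536 0.04513813 1.28472696]
```

View pics/scene0.png

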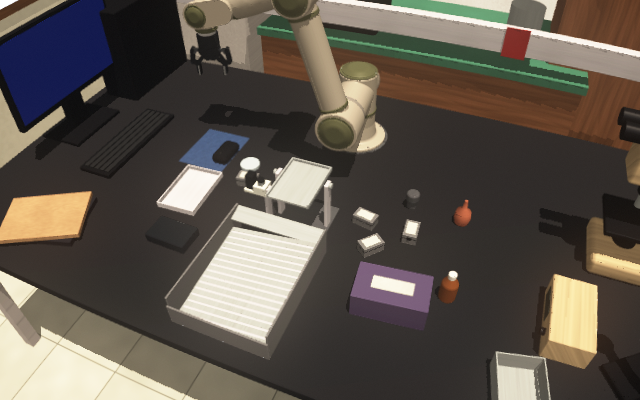

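View pics/top0.png

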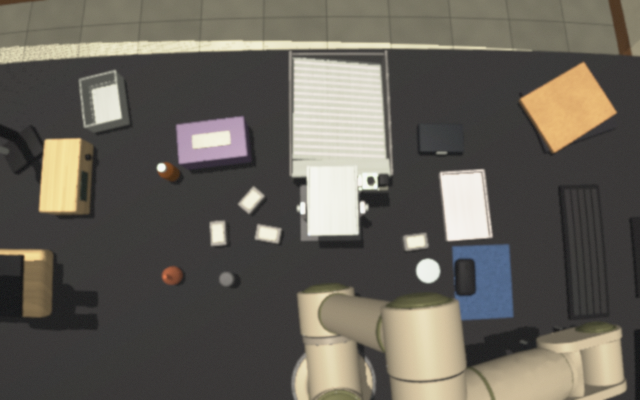

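```bash
cat > h.py <<'E'
from rig import *
import cv2,numpy as np
def grab(n,save=None):
    d=get_image(n)
    for k in("mtx","dist_coeffs","R","t"): d[k]=np.array(d[k],float)
    if save: cv2.imwrite(f"pics/{save}.png",d["pixels"][:,:,::-1])
    return d
def ray(d,uv):
    p=cv2.undistortPoints(np.array([[uv]],float),d["mtx"],d["dist_coeffs"])[0,0]
    v=d["R"].T@np.array([p[0],p[1],1]); return -d["R"].T@d["t"],v/np.linalg.norm(v)
def onz(d,uv,z):
    o,v=ray(d,uv); return o+v*(z-o[2])/v[2]
def tri(d1,uv1,d2,uv2):
    o1,v1=ray(d1,uv1);o2,v2=ray(d2,uv2)
    a=np.linalg.lstsq(np.c_[v1,-v2],o2-o1,rcond=None)[0]
    p,q=o1+a[0]*v1,o2+a[1]*v2; return (p+q)/2,np.linalg.norm(p-q)
def proj(d,X):
    r=cv2.Rodrigues(d["R"])[0]
    return cv2.projectPoints(np.array(X,float).reshape(-1,3),r,d["t"],d["mtx"],d["dist_coeffs"])[0][:,0]
def crop(d,x0,y0,x1,y1,k,name):
    c=d["pixels"][y0:y1,x0:x1,::-1]; cv2.imwrite(f"pics/{name}.png",cv2.resize(c,None,fx=k,fy=k,interpolation=cv2.INTER_CUBIC))
E
python3 - <<'E'
from h import *
a=grab("scene");b=grab("top")
crop(a,140,120,460,320,2.5,"sc1");crop(b,180,140,500,330,2.5,"tp1")
E
```

```text
(no output)
```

View pics/sc1.png

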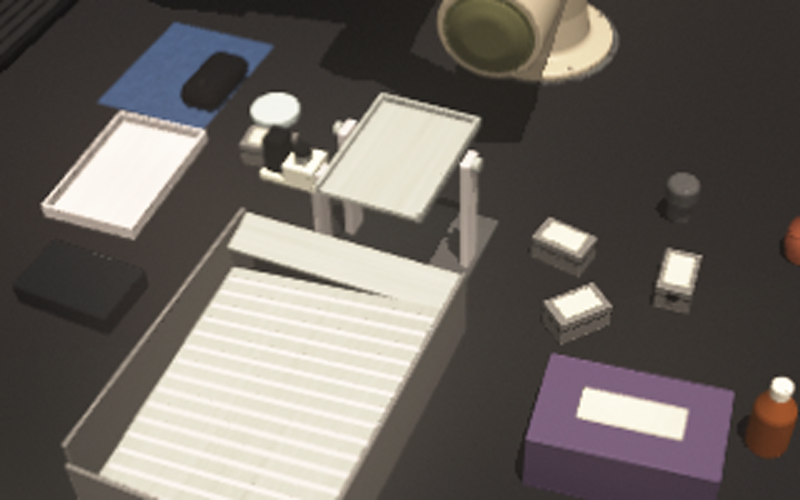

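View pics/tp1.png

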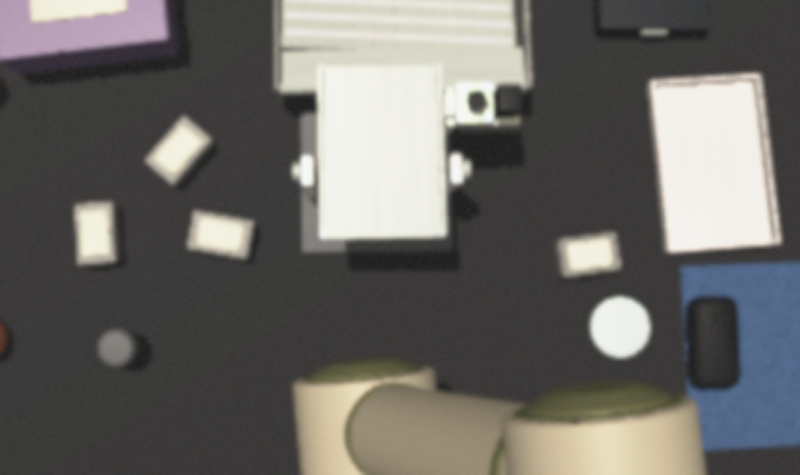

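```bash
cat >> h.py <<'E'
def labels(d,zguess=0.036,thr=150):
    hsv=cv2.cvtColor(d["pixels"],cv2.COLOR_RGB2HSV)
    m=((hsv[...,2]>thr)&(hsv[...,1]<70)).astype(np.uint8)
    out=[]
    for c in cv2.findContours(m,cv2.RETR_EXTERNAL,cv2.CHAIN_APPROX_NONE)[0]:
        A=cv2.contourArea(c)
        if A<40 or A>8000: continue
        M=cv2.moments(c); out.append((M["m10"]/M["m00"],M["m01"]/M["m00"],A,c))
    return out
E
python3 - <<'E'
from h import *
a=grab("scene");b=grab("top")
for n,d in(("scene",a),("top",b)):
    print(n)
    for u,v,A,c in labels(d): 
        q=cv2.approxPolyDP(c,3,True)[:,0]
        print(round(u,1),round(v,1),A,onz(d,(u,v),.036).round(3), len(q), q.tolist() if A>500 and len(q)<8 else '')
# tray: corners from zooms
crop(b,290,150,400,250,7,"tp2");crop(a,230,140,350,230,6.5,"sc2")
E
```

```text
scene
515.9 382.0 1235.0 [0.846 0.687 0.036] 9 
392.6 285.0 546.0 [0.674 0.335 0.036] 4 [[373, 275], [371, 287], [413, 294], [414, 283]]
452.6 275.1 59.0 [0.581 0.481 0.036] 4 
370.5 241.2 216.5 [0.543 0.231 0.036] 4 
410.9 228.2 183.0 [0.448 0.328 0.036] 4 
365.6 214.6 173.0 [0.442 0.183 0.036] 4 
326.8 203.3 195.0 [0.439 0.053 0.036] 4 
241.7 174.2 45.5 [ 0.41  -0.269  0.036] 4 
189.3 189.0 1825.0 [ 0.541 -0.396  0.036] 5 [[220, 171], [188, 164], [157, 204], [193, 215], [221, 176]]
294.4 182.2 2151.5 [ 0.383 -0.085  0.036] 15 
249.7 163.2 186.5 [ 0.347 -0.271  0.036] 5 
372.6 139.4 304.5 [0.058 0.086 0.036] 7 
20.2 131.8 1478.5 [ 0.499 -1.254  0.036] 5 [[61, 107], [20, 133], [0, 89], [0, 166], [62, 118]]
354.0 100.2 749.5 [-0.176 -0.066  0.036] 8 
92.6 88.7 235.0 [ 0.126 -1.187  0.036] 4 
234.3 38.2 841.5 [-0.528 -0.824  0.036] 6 [[244, 18], [218, 28], [221, 47], [228, 45], [233, 60], [244, 63]]
548.8 8.1 189.0 [-1.605  0.669  0.036] 5 
484.5 4.2 483.5 [-1.482  0.301  0.036] 3 
187.1 27.3 360.0 [-0.57  -1.139  0.036] 9 
26.0 14.7 715.5 [-0.467 -2.286  0.036] 4 [[65, 0], [40, 0], [1
[... 455 characters left out ...]
028 0.036] 21 
427.6 270.3 429.5 [ 0.323 -0.283  0.036] 6 
415.3 241.3 257.5 [ 0.409 -0.251  0.036] 4 
267.4 233.2 293.0 [0.442 0.18  0.036] 4 
217.4 232.5 295.5 [0.447 0.326 0.036] 4 
250.7 199.4 295.0 [0.542 0.229 0.036] 4 
465.4 204.7 3047.5 [ 0.513 -0.409  0.036] 4 [[482, 169], [440, 172], [447, 240], [491, 236]]
161.0 167.0 56.5 [0.644 0.5   0.036] 4 
211.1 139.9 2454.0 [0.725 0.35  0.036] 4 [[242, 118], [178, 125], [179, 161], [244, 155]]
106.0 103.5 925.5 [0.851 0.687 0.036] 6 [[115, 76], [114, 84], [91, 91], [95, 116], [91, 125], [121, 117]]
636.3 48.3 59.0 [ 1.045 -1.087  0.036] 3 
187.0 47.6 4460.0 [1.029 0.436 0.036] 6 [[0, 62], [199, 50], [516, 49], [241, 39], [100, 41], [1, 47]]
```

View pics/tp2.png

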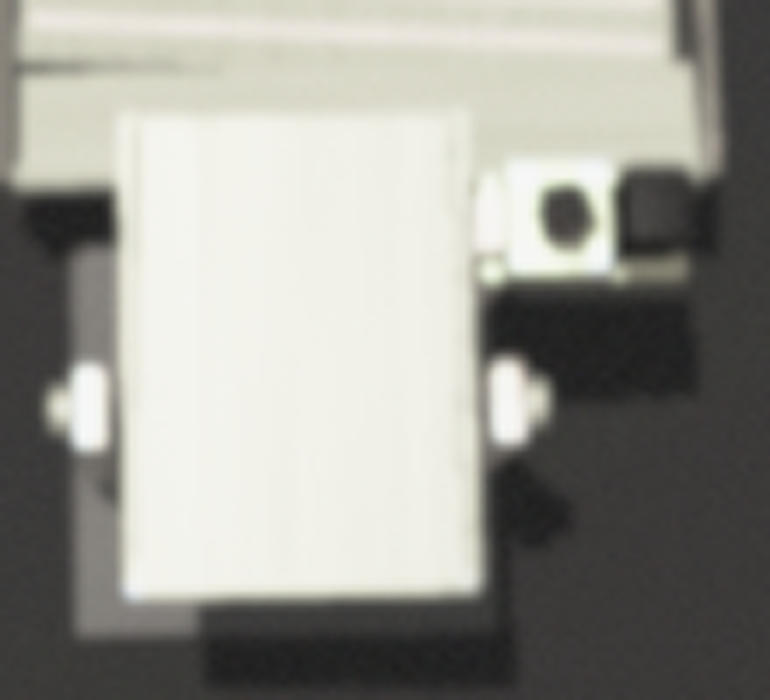

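View pics/sc2.png

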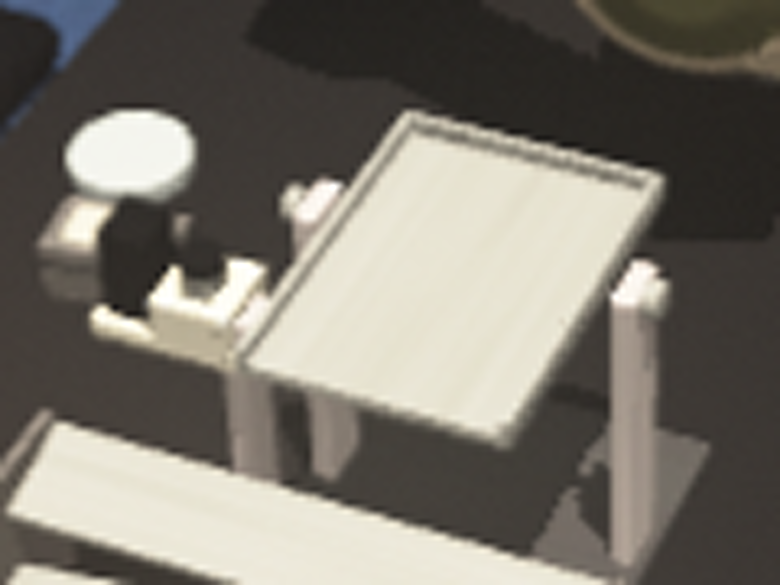

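```bash
python3 - <<'E'
from h import *
a=grab("scene");b=grab("top")
T=lambda p:((p[0]+.5)/7-.5+290,(p[1]+.5)/7-.5+150)
S=lambda p:((p[0]+.5)/6.5-.5+230,(p[1]+.5)/6.5-.5+140)
tp=dict(FR=(470,113),FL=(118,113),BR=(484,597),BL=(122,600),pR=(512,405),pL=(90,408))
sc=dict(FR=(240,362),FL=(507,443),BR=(406,113),BL=(662,177),pR=(318,190),pL=(643,272))
P={}
for k in tp:
    P[k],e=tri(b,T(tp[k]),a,S(sc[k])); print(k,P[k].round(4),round(e,4))
# with fixed z from top
for k in tp: print(k,onz(b,T(tp[k]),.178).round(4))
crop(b,360,160,400,200,15,"tp3");crop(a,225,155,285,205,13,"sc3")
# box4 label in top vs scene
for n,u1,u2 in(("b1",(217.4,232.5),(410.9,228.2)),("b2",(250.7,199.4),(370.5,241.2)),("b3",(267.4,233.2),(365.6,214.6)),("petri",(427.6,270.3),(249.7,163.2)),("dish",(465.4,204.7),(189.3,189))):
    print(n,*tri(b,u1,a,u2))
E
```

```text
FR [ 0.6074 -0.0685  0.1738] 0.0063
FL [0.6109 0.0619 0.1735] 0.0005
BR [ 0.4254 -0.0689  0.1775] 0.0029
BL [0.4277 0.0628 0.1792] 0.0007
pR [ 0.4959 -0.0813  0.1809] 0.0029
pL [0.4973 0.0766 0.1821] 0.0061
FR [ 0.6078 -0.0711  0.178 ]
FL [0.6101 0.0616 0.178 ]
BR [ 0.4258 -0.0702  0.178 ]
BL [0.4277 0.0631 0.178 ]
pR [ 0.4968 -0.083   0.178 ]
pL [0.4988 0.0738 0.178 ]
b1 [0.44640519 0.32729089 0.03403681] 0.0011205526379888613
b2 [0.54185745 0.22966421 0.03452318] 0.0010359501734469572
b3 [0.44168876 0.18148613 0.03476012] 0.0021680944558220565
petri [ 0.32185699 -0.28848438  0.01234419] 0.0025846106415800597
dish [ 0.51597815 -0.41901718  0.00777577] 0.0008364600537587158
```

View pics/tp3.png

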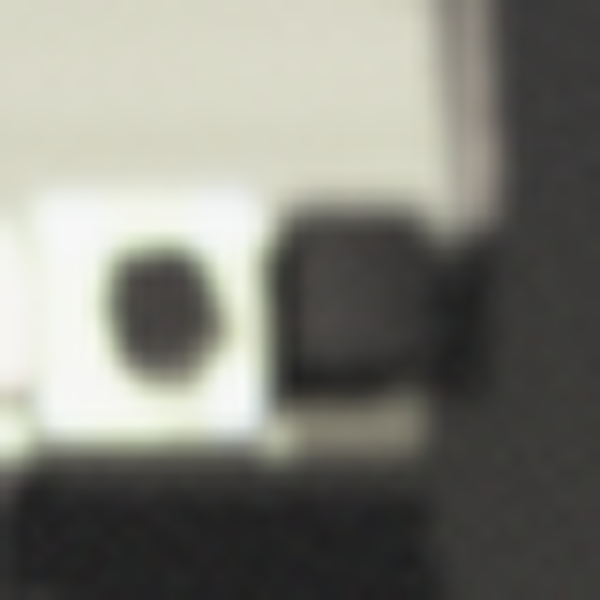

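View pics/sc3.png

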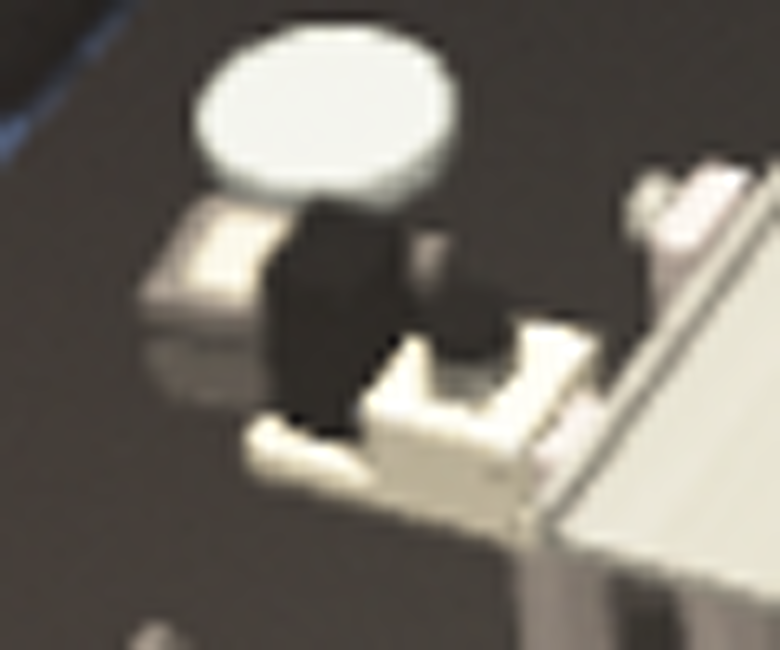

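```bash
python3 - <<'E'
from h import *
a=grab("scene");b=grab("top")
T=lambda p:((p[0]+.5)/15-.5+360,(p[1]+.5)/15-.5+160)
S=lambda p:((p[0]+.5)/13-.5+225,(p[1]+.5)/13-.5+155)
for z in (.203,.198): 
  for p in((365,290),(300,210),(430,210),(430,370),(300,370)): print(z,onz(b,T(p),z).round(4))
print(tri(b,T((365,290)),a,S((345,232))))
# predicted grip top/bottom corners
o=np.array([.568,-.1675,.153])
for z in(0,.05):
  X=[o+np.array([sx*.015,sy*.013,z]) for sx,sy in((-1,-1),(-1,1),(1,1),(1,-1))]
  print(z,"top",((proj(b,X)-[360,160]+.5)*15).round(0).tolist(),"scene",((proj(a,X)-[225,155]+.5)*13).round(0).tolist())
# petri radius check & box orientation
for u,v,A,c in labels(b):
    if 150<A<600:
        r=cv2.minAreaRect(c); pts=cv2.boxPoints(r); w=np.array([onz(b,p,.036)[:2] for p in pts]); 
        e=[w[1]-w[0],w[2]-w[1]]; L=[np.linalg.norm(x) for x in e]; i=int(np.argmax(L))
        print(round(u),round(v),onz(b,(u,v),.035).round(4),np.round(L,4),"long axis yaw",round(np.degrees(np.arctan2(e[i][1],e[i][0])),1))
E
```

```text
0.203 [ 0.567  -0.1375  0.203 ]
0.203 [ 0.5811 -0.1268  0.203 ]
0.203 [ 0.5807 -0.1494  0.203 ]
0.203 [ 0.5528 -0.1481  0.203 ]
0.203 [ 0.5532 -0.1257  0.203 ]
0.198 [ 0.5678 -0.1383  0.198 ]
0.198 [ 0.582  -0.1276  0.198 ]
0.198 [ 0.5817 -0.1503  0.198 ]
0.198 [ 0.5536 -0.149   0.198 ]
0.198 [ 0.554  -0.1265  0.198 ]
(array([ 0.56566407, -0.13498524,  0.20527364]), np.float64(0.00451080158039555))
0 top [[562.0, 411.0], [418.0, 414.0], [411.0, 249.0], [554.0, 247.0]] scene [[209.0, 327.0], [308.0, 354.0], [247.0, 435.0], [146.0, 407.0]]
0.05 top [[617.0, 366.0], [467.0, 369.0], [459.0, 197.0], [608.0, 195.0]] scene [[184.0, 158.0], [286.0, 185.0], [222.0, 265.0], [119.0, 238.0]]
428 270 [ 0.3233 -0.2837  0.035 ] [0.0685 0.0667] long axis yaw -91.8
415 241 [ 0.4086 -0.251   0.035 ] [0.0642 0.0392] long axis yaw -83.6
267 233 [0.4422 0.1804 0.035 ] [0.0415 0.0676] long axis yaw -102.3
217 232 [0.4466 0.3266 0.035 ] [0.0419 0.0675] long axis yaw -176.6
251 199 [0.5419 0.2291 0.035 ] [0.068  0.0413] long axis yaw -41.4
```

```bash
cat >> h.py <<'E'
from scipy.spatial.transform import Rotation as Ro
def go(pos,yawdeg):
    """yaw of tool z in world, tool y down -> tool-frame delta"""
    s=get_state(); R=np.array(s["ee_rot"]); y=np.radians(yawdeg)
    z=np.array([np.cos(y),np.sin(y),0]); yy=np.array([0,0,-1.]); x=np.cross(yy,z)
    Rt=np.c_[x,yy,z]; d=R.T@(np.array(pos)-s["eef_pos"])*1000; w=np.degrees(Ro.from_matrix(R.T@Rt).as_rotvec())
    print("d",d.round(1),"w",w.round(1),"rows",max(np.linalg.norm(d)/41.7,np.linalg.norm(w)/7.16).round(1),"t",round(s["time"],2),"F",np.round(s["force"],1))
E
python3 - <<'E'
from h import *
go([.567,-.139,.262],0)
b=grab("top");a=grab("scene")
hsv=cv2.cvtColor(b["pixels"],cv2.COLOR_RGB2HSV)
crop(b,425,155,505,255,6,"dish");crop(a,150,155,230,225,8,"dishs")
E
```

```text
d [-500.4  -30.7 -224.2] w [  0.  -72.8  -0. ] rows 13.2 t 0.5 F [0.4 0.5 0.1]
```

View pics/dish.png

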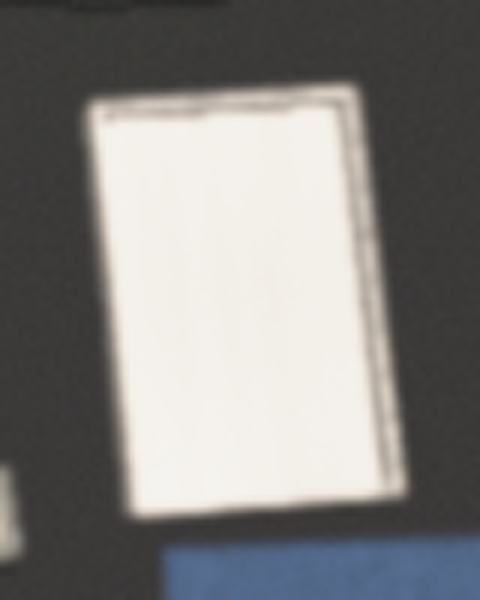

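View pics/dishs.png

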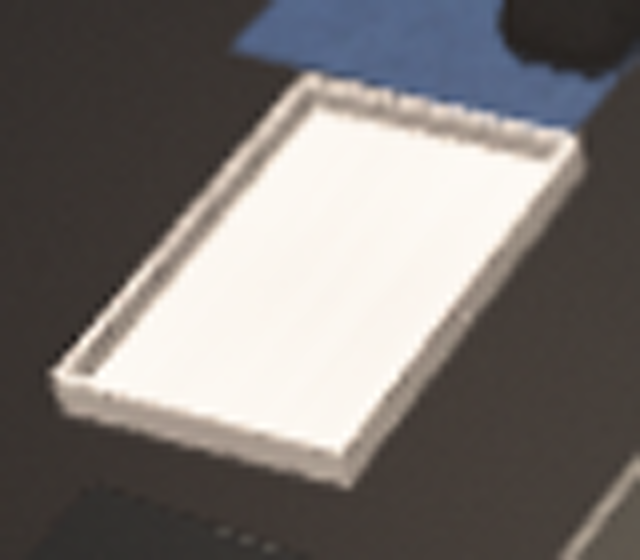

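```bash
python3 - <<'E'
from h import *
b=grab("top");a=grab("scene")
T=lambda p:((p[0]+.5)/6-.5+425,(p[1]+.5)/6-.5+155)
S=lambda p:((p[0]+.5)/8-.5+150,(p[1]+.5)/8-.5+155)
P=[onz(b,T(p),.02) for p in((87,103),(358,87),(406,493),(131,517))]
print(np.round(P,3),np.mean(P,0)); 
for i,j in((0,1),(1,2),(2,3),(3,0)):
    d=P[j]-P[i]; print(np.linalg.norm(d).round(4),np.degrees(np.arctan2(d[1],d[0])).round(1))
for p,q in(((87,103),(345,468)),((358,87),(54,378)),((406,493),(310,75)),((131,517),(578,140))): print(tri(b,T(p),a,S(q)))
E
```

```text
[[ 0.618 -0.339  0.02 ]
 [ 0.624 -0.483  0.02 ]
 [ 0.416 -0.493  0.02 ]
 [ 0.408 -0.349  0.02 ]] [ 0.51624542 -0.41622304  0.02      ]
0.144 -87.5
0.2086 -177.4
0.1437 93.0
0.2099 2.7
(array([ 0.6180215 , -0.33976698,  0.0150007 ]), np.float64(0.0024809717367589423))
(array([ 0.62249214, -0.48012789,  0.02090294]), np.float64(0.005541152722394181))
(array([ 0.41432039, -0.48908535,  0.0214779 ]), np.float64(0.006116272165837735))
(array([ 0.40818831, -0.35014655,  0.01929557]), np.float64(0.0011977310887384442))
```

>>> carry_out --deltas '[{"x": -500, "y": -31, "z": -224, "wy": -73, "fingers": 1}, {"x": -500, "y": -31, "z": -224, "wy": -73, "fingers": 1}, {"x": -500, "y": -31, "z": -224, "wy": -73, "fingers": 1}, {"x": -500, "y": -31, "z": -224, "wy": -73, "fingers": 1}, {"x": -500, "y": -31, "z": -224, "wy": -73, "fingers": 1}, {"x": -500, "y": -31, "z": -224, "wy": -73, "fingers": 1}, {"x": -500, "y": -31, "z": -224, "wy": -73, "fingers": 1}, {"x": -500, "y": -31, "z": -224, "wy": -73, "fingers": 1}, {"x": -500, "y": -31, "z": -224, "wy": -73, "fingers": 1}, {"x": -500, "y": -31, "z": -224, "wy": -73, "fingers": 1}, {"x": -500, "y": -31, "z": -224, "wy": -73, "fingers": 1}, {"x": -500, "y": -31, "z": -224, "wy": -73, "fingers": 1}, {"x": -500, "y": -31, "z": -224, "wy": -73, "fingers": 1}, {"x": -500, "y": -31, "z": -224, "wy": -73, "fingers": 1}, {"x": -500, "y": -31, "z": -224, "wy": -73, "fingers": 1}, {"x": -500, "y": -31, "z": -224, "wy": -73, "fingers": 1}, {"x": -500, "y": -31, "z": -224, "wy": -73, "fingers": 1}]'

```text
$.deltas[0]: bad value
```

```bash
python3 - <<'E'
from h import *
go([.567,-.139,.172],0); print(get_state()["joints"])
b=grab("top","top1");a=grab("scene","scene1")
E
```

```text
d [-500.4   59.3 -224.3] w [ -0.  -72.8   0. ] rows 13.2 t 0.7 F [-0.8 -0.3  0.6]
[-1.49340653e+00  3.12895894e-01  1.49766930e+00  1.43935842e-05
  1.33101246e+00 -2.23329219e-01]
```

View pics/top1.png

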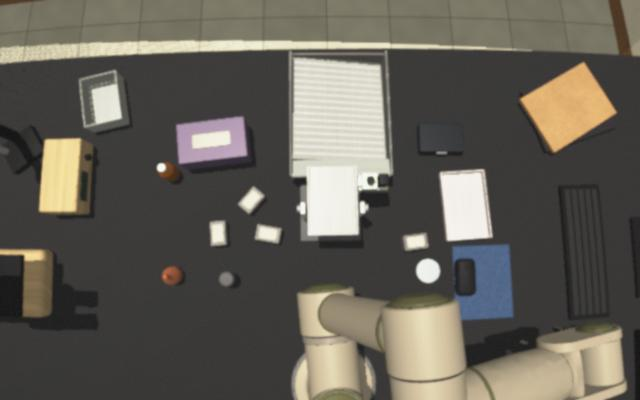

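View pics/scene1.png

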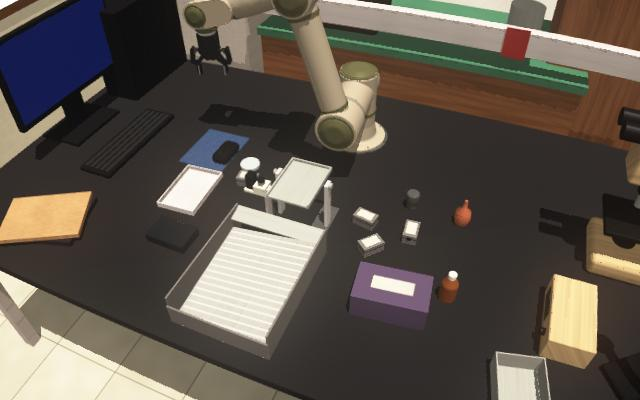

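>>> carry_out --deltas '[{"x": -500, "y": -31, "z": -224, "wx": 0, "wy": -73, "wz": 0, "fingers": 1}]'

```text
time: 0.88
eef_pos: [0.1838, -0.4764, 0.2328]
ee_rot: [[-0.913, -0.001, 0.408], [-0.408, -0.0, -0.913], [0.001, -1.0, -0.0]]
force: [1.8, 0.1, 0.4]
opening: 0.0853
```

```bash
python3 - <<'E'
from h import *
go([.567,-.139,.262],0)
E
```

```text
d [-487.5  -29.8 -151.9] w [  0.1 -65.9   0.1] rows 12.3 t 0.88 F [1.8 0.1 0.4]
```

>>> carry_out --deltas '[{"x": -487, "y": -30, "z": -152, "wx": 0, "wy": -66, "wz": 0, "fingers": 1}, {"x": -487, "y": -30, "z": -152, "wx": 0, "wy": -66, "wz": 0, "fingers": 1}, {"x": -487, "y": -30, "z": -152, "wx": 0, "wy": -66, "wz": 0, "fingers": 1}, {"x": -487, "y": -30, "z": -152, "wx": 0, "wy": -66, "wz": 0, "fingers": 1}, {"x": -487, "y": -30, "z": -152, "wx": 0, "wy": -66, "wz": 0, "fingers": 1}, {"x": -487, "y": -30, "z": -152, "wx": 0, "wy": -66, "wz": 0, "fingers": 1}, {"x": -487, "y": -30, "z": -152, "wx": 0, "wy": -66, "wz": 0, "fingers": 1}, {"x": -487, "y": -30, "z": -152, "wx": 0, "wy": -66, "wz": 0, "fingers": 1}, {"x": -487, "y": -30, "z": -152, "wx": 0, "wy": -66, "wz": 0, "fingers": 1}, {"x": -487, "y": -30, "z": -152, "wx": 0, "wy": -66, "wz": 0, "fingers": 1}, {"x": -487, "y": -30, "z": -152, "wx": 0, "wy": -66, "wz": 0, "fingers": 1}, {"x": -487, "y": -30, "z": -152, "wx": 0, "wy": -66, "wz": 0, "fingers": 1}, {"x": -487, "y": -30, "z": -152, "wx": 0, "wy": -66, "wz": 0, "fingers": 1}, {"x": -487, "y": -30, "z": -152, "wx": 0, "wy": -66, "wz": 0, "fingers": 1}, {"x": -487, "y": -30, "z": -152, "wx": 0, "wy": -66, "wz": 0, "fingers": 1}, {"x": -487, "y": -30, "z": -152, "wx": 0, "wy": -66, "wz": 0, "fingers": 1}]'

```text
time: 2.22
eef_pos: [0.5668, -0.1353, 0.2636]
ee_rot: [[0.006, -0.001, 1.0], [-1.0, -0.0, 0.006], [0.0, -1.0, -0.001]]
force: [-0.2, 0.4, -0.4]
opening: 0.0856
```

```bash
python3 - <<'E'
from h import *
go([.567,-.139,.172],0); print(get_state()["joints"])
b=grab("top","top1");a=grab("scene","scene1")
E
```

```text
d [ 3.7 91.6  0.3] w [0.  0.3 0. ] rows 2.2 t 2.22 F [-0.2  0.4 -0.4]
[-4.35102061e-01  4.23370165e-01  1.25790971e+00 -3.18856471e-04
  1.46074645e+00 -4.40899232e-01]
```

View pics/top1.png

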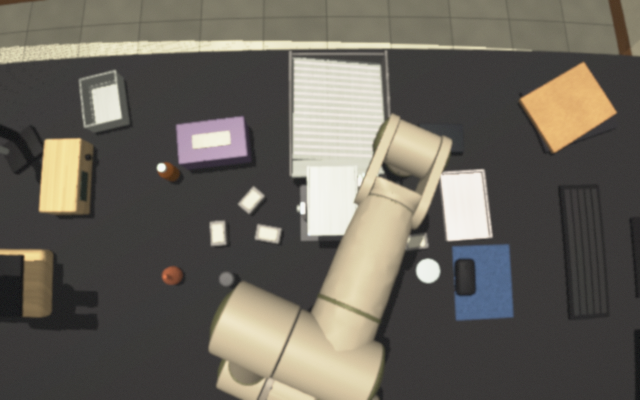

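View pics/scene1.png

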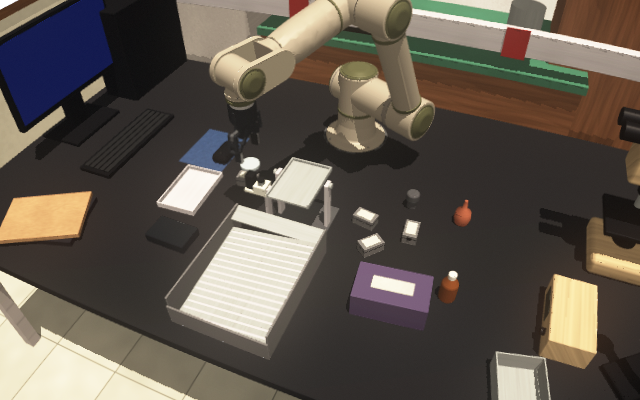

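>>> carry_out --deltas '[{"x": 4, "y": 30, "z": 0, "wx": 0, "wy": 0, "wz": 0, "fingers": 1}, {"x": 4, "y": 60, "z": 0, "wx": 0, "wy": 0, "wz": 0, "fingers": 1}, {"x": 4, "y": 85, "z": 0, "wx": 0, "wy": 0, "wz": 0, "fingers": 1}, {"x": 4, "y": 95, "z": 0, "wx": 0, "wy": 0, "wz": 0, "fingers": 1}, {"x": 4, "y": 95, "z": 0, "wx": 0, "wy": 0, "wz": 0, "fingers": 1}]' --force 70

```text
time: 2.73
eef_pos: [0.5663, -0.1387, 0.1668]
ee_rot: [[0.006, -0.004, 1.0], [-1.0, 0.002, 0.006], [-0.002, -1.0, -0.004]]
force: [0.0, 0.0, 0.3]
opening: 0.0854
```

>>> carry_out --deltas '[{"x": 0, "y": 0, "z": 0, "wx": 0, "wy": 0, "wz": 0, "fingers": 0}, {"x": 0, "y": 0, "z": 0, "wx": 0, "wy": 0, "wz": 0, "fingers": 0}, {"x": 0, "y": 0, "z": 0, "wx": 0, "wy": 0, "wz": 0, "fingers": 0}, {"x": 0, "y": 0, "z": 0, "wx": 0, "wy": 0, "wz": 0, "fingers": 0}, {"x": 0, "y": 0, "z": 0, "wx": 0, "wy": 0, "wz": 0, "fingers": 0}, {"x": 0, "y": 0, "z": 0, "wx": 0, "wy": 0, "wz": 0, "fingers": 0}, {"x": 0, "y": 0, "z": 0, "wx": 0, "wy": 0, "wz": 0, "fingers": 0}, {"x": 0, "y": 0, "z": 0, "wx": 0, "wy": 0, "wz": 0, "fingers": 0}]'

```text
time: 3.4
eef_pos: [0.568, -0.1386, 0.1698]
ee_rot: [[0.007, 0.002, 1.0], [-1.0, -0.001, 0.007], [0.001, -1.0, 0.002]]
force: [-0.5, 0.2, 5.0]
opening: 0.0292
```

```bash
python3 - <<'E'
from h import *
go([.567,-.139,.168],0); 
a=grab("scene"); crop(a,200,100,330,210,6,"s2")
E
```

```text
d [ 0.4  1.8 -1. ] w [-0.1  0.4  0.1] rows 0.1 t 3.4 F [-0.5  0.2  5. ]
```

View pics/s2.png

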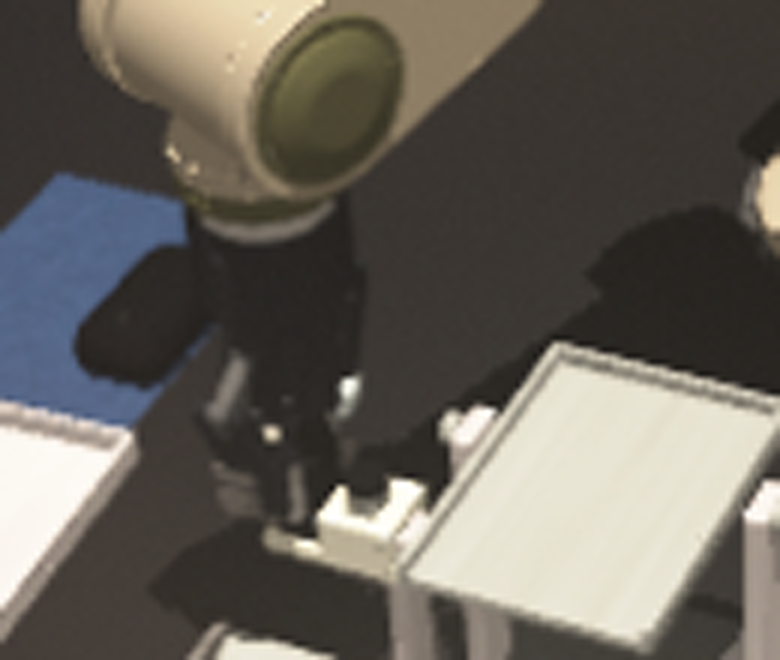

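>>> carry_out --deltas '[{"x": 4, "y": 0, "z": 0, "wx": 0, "wy": 0, "wz": 0, "fingers": 0}, {"x": 8, "y": 0, "z": 0, "wx": 0, "wy": 0, "wz": 0, "fingers": 0}, {"x": 12, "y": 0, "z": 0, "wx": 0, "wy": 0, "wz": 0, "fingers": 0}, {"x": 18, "y": 0, "z": 0, "wx": 0, "wy": 0, "wz": 0, "fingers": 0}, {"x": 26, "y": 0, "z": 0, "wx": 0, "wy": 0, "wz": 0, "fingers": 0}, {"x": 34, "y": 0, "z": 0, "wx": 0, "wy": 0, "wz": 0, "fingers": 0}, {"x": 42, "y": 0, "z": 0, "wx": 0, "wy": 0, "wz": 0, "fingers": 0}, {"x": 50, "y": 0, "z": 0, "wx": 0, "wy": 0, "wz": 0, "fingers": 0}]'

```text
time: 4.12
eef_pos: [0.5683, -0.1876, 0.1696]
ee_rot: [[0.007, 0.001, 1.0], [-1.0, 0.002, 0.007], [-0.002, -1.0, 0.001]]
force: [0.0, 5.4, 6.7]
opening: 0.0293
```

>>> carry_out --deltas '[{"x": 10, "y": 0, "z": 0, "wx": 0, "wy": 0, "wz": 0, "fingers": 0}, {"x": 20, "y": 0, "z": 0, "wx": 0, "wy": 0, "wz": 0, "fingers": 0}, {"x": 30, "y": 0, "z": 0, "wx": 0, "wy": 0, "wz": 0, "fingers": 0}, {"x": 40, "y": 0, "z": 0, "wx": 0, "wy": 0, "wz": 0, "fingers": 0}, {"x": 50, "y": 0, "z": 0, "wx": 0, "wy": 0, "wz": 0, "fingers": 0}, {"x": 60, "y": 0, "z": 0, "wx": 0, "wy": 0, "wz": 0, "fingers": 0}, {"x": 65, "y": 0, "z": 0, "wx": 0, "wy": 0, "wz": 0, "fingers": 0}, {"x": 65, "y": 0, "z": 0, "wx": 0, "wy": 0, "wz": 0, "fingers": 0}]'

```text
time: 4.78
eef_pos: [0.5679, -0.2547, 0.168]
ee_rot: [[0.006, -0.001, 1.0], [-1.0, -0.001, 0.006], [0.001, -1.0, -0.001]]
force: [-0.7, -0.7, -2.0]
opening: 0.029
```

```bash
python3 - <<'E'
from h import *
go([.50,-.28,.26],-87.3); 
a=grab("scene"); crop(a,180,100,340,210,5,"s3")
a=grab("top"); crop(a,320,100,500,220,4.4,"t3")
E
```

```text
d [ 24.9 -92.  -68.2] w [ 0.  87.6  0.1] rows 12.2 t 4.78 F [-0.7 -0.7 -2. ]
```

View pics/s3.png

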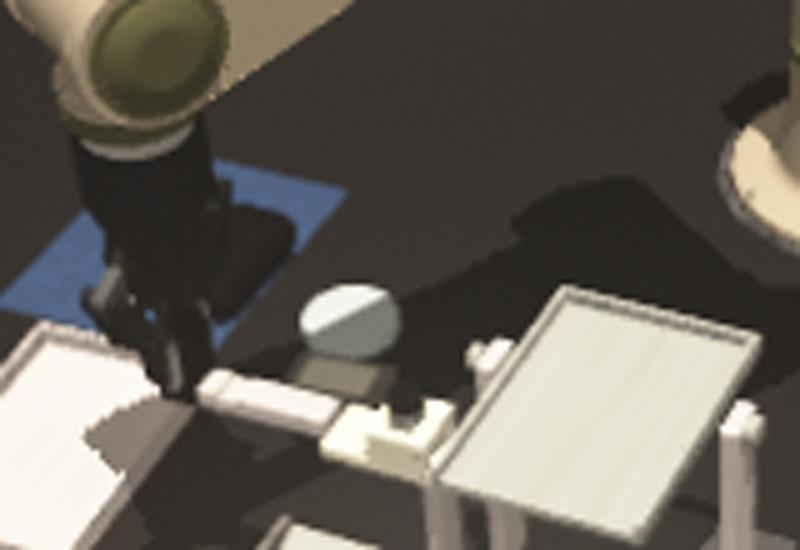

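View pics/t3.png

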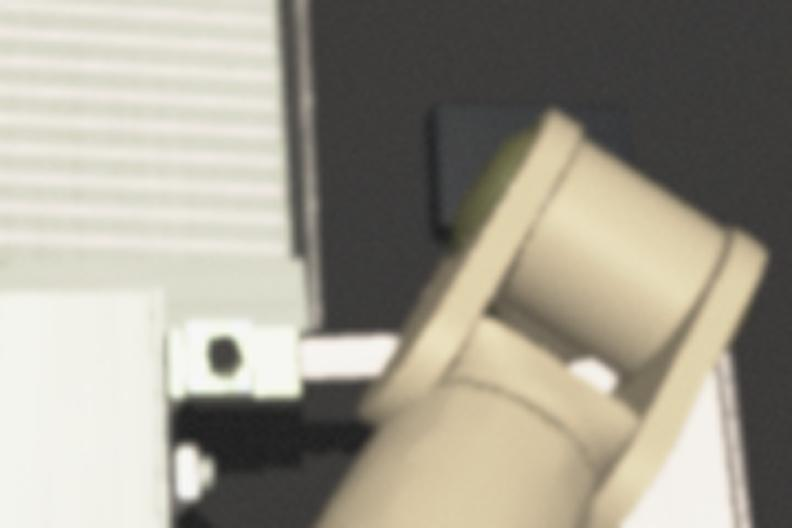

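>>> carry_out --deltas '[{"x": 12, "y": 0, "z": 0, "wx": 0, "wy": 0, "wz": 0, "fingers": 0}, {"x": 22, "y": -2, "z": 0, "wx": 0, "wy": 0, "wz": 0, "fingers": 0}, {"x": 24, "y": -20, "z": 0, "wx": 0, "wy": 0, "wz": 0, "fingers": 0}, {"x": 24, "y": -45, "z": 0, "wx": 0, "wy": 0, "wz": 0, "fingers": 0}, {"x": 24, "y": -70, "z": 0, "wx": 0, "wy": 0, "wz": 0, "fingers": 0}, {"x": 24, "y": -70, "z": 0, "wx": 0, "wy": 0, "wz": 0, "fingers": 0}]'

```text
time: 5.38
eef_pos: [0.5696, -0.2791, 0.244]
ee_rot: [[0.007, 0.007, 1.0], [-1.0, -0.005, 0.007], [0.005, -1.0, 0.007]]
force: [-0.3, 0.2, 0.1]
opening: 0.0291
```

```bash
python3 - <<'E'
from h import *
go([.4745,-.4185,.16],-87.3)
E
```

```text
d [138.3  84.1 -96.6] w [-0.5 87.7 -0.1] rows 12.2 t 5.38 F [-0.3  0.2  0.1]
```

>>> carry_out --deltas '[{"x": 138, "y": 80, "z": -96, "wx": 0, "wy": 87.6, "wz": 0, "fingers": 0}, {"x": 138, "y": 80, "z": -96, "wx": 0, "wy": 87.6, "wz": 0, "fingers": 0}, {"x": 138, "y": 80, "z": -96, "wx": 0, "wy": 87.6, "wz": 0, "fingers": 0}, {"x": 138, "y": 80, "z": -96, "wx": 0, "wy": 87.6, "wz": 0, "fingers": 0}, {"x": 138, "y": 80, "z": -96, "wx": 0, "wy": 87.6, "wz": 0, "fingers": 0}, {"x": 138, "y": 80, "z": -96, "wx": 0, "wy": 87.6, "wz": 0, "fingers": 0}, {"x": 138, "y": 80, "z": -96, "wx": 0, "wy": 87.6, "wz": 0, "fingers": 0}, {"x": 138, "y": 80, "z": -96, "wx": 0, "wy": 87.6, "wz": 0, "fingers": 0}, {"x": 138, "y": 80, "z": -96, "wx": 0, "wy": 87.6, "wz": 0, "fingers": 0}, {"x": 138, "y": 80, "z": -96, "wx": 0, "wy": 87.6, "wz": 0, "fingers": 0}, {"x": 138, "y": 80, "z": -96, "wx": 0, "wy": 87.6, "wz": 0, "fingers": 0}, {"x": 138, "y": 80, "z": -96, "wx": 0, "wy": 87.6, "wz": 0, "fingers": 0}, {"x": 138, "y": 80, "z": -96, "wx": 0, "wy": 87.6, "wz": 0, "fingers": 0}, {"x": 138, "y": 80, "z": -96, "wx": 0, "wy": 87.6, "wz": 0, "fingers": 0}, {"x": 138, "y": 80, "z": -96, "wx": 0, "wy": 87.6, "wz": 0, "fingers": 0}]'

```text
time: 6.63
eef_pos: [0.4732, -0.4164, 0.1583]
ee_rot: [[-0.999, -0.0, 0.05], [-0.05, 0.0, -0.999], [0.0, -1.0, -0.0]]
force: [-0.6, 0.4, -0.6]
opening: 0.029
```

```bash
python3 - <<'E'
from h import *
go([.4745,-.4185,.024],-87.3)
a=grab("scene"); crop(a,120,60,280,220,4,"s3")
a=grab("top"); crop(a,360,120,540,260,4,"t3")
E
```

```text
d [ -1.3 134.2   2.2] w [0.  0.2 0. ] rows 3.2 t 6.63 F [-0.6  0.4 -0.6]
```

View pics/s3.png

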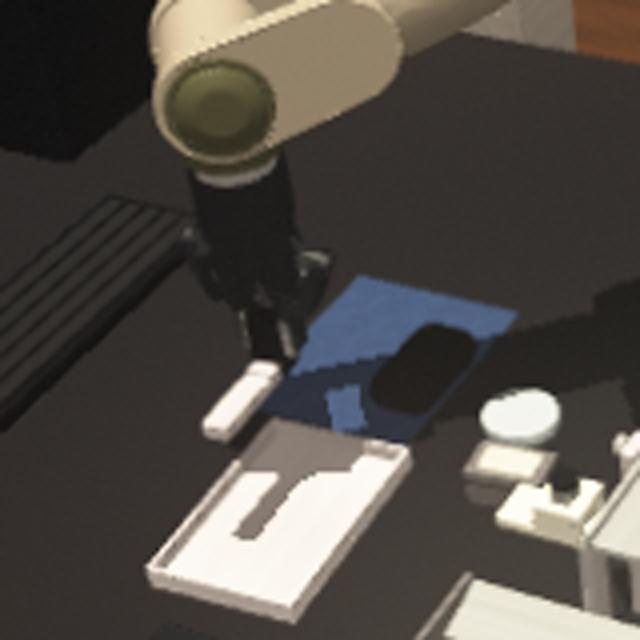

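View pics/t3.png

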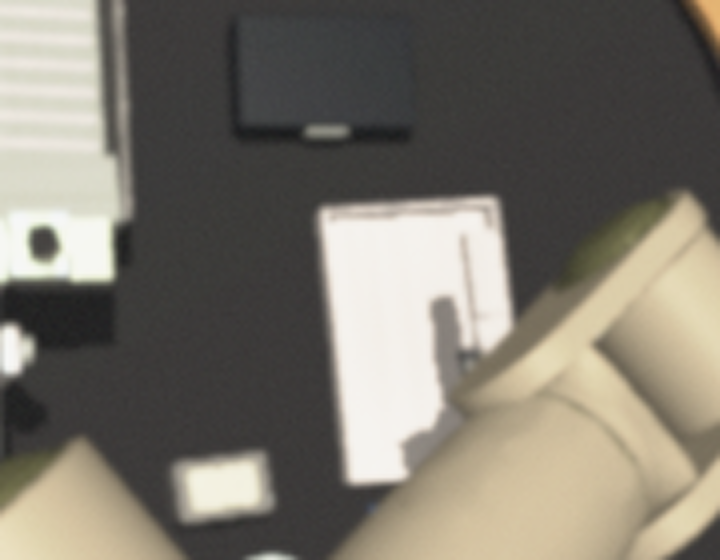

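>>> carry_out --deltas '[{"x": -1, "y": 35, "z": 2, "wx": 0, "wy": 0, "wz": 0, "fingers": 0}, {"x": -1, "y": 70, "z": 2, "wx": 0, "wy": 0, "wz": 0, "fingers": 0}, {"x": -1, "y": 100, "z": 2, "wx": 0, "wy": 0, "wz": 0, "fingers": 0}, {"x": -1, "y": 120, "z": 2, "wx": 0, "wy": 0, "wz": 0, "fingers": 0}, {"x": -1, "y": 128, "z": 2, "wx": 0, "wy": 0, "wz": 0, "fingers": 0}, {"x": -1, "y": 132, "z": 2, "wx": 0, "wy": 0, "wz": 0, "fingers": 0}, {"x": -1, "y": 135, "z": 2, "wx": 0, "wy": 0, "wz": 0, "fingers": 0}, {"x": -1, "y": 135, "z": 2, "wx": 0, "wy": 0, "wz": 0, "fingers": 0}]'

```text
time: 7.4
eef_pos: [0.4749, -0.4185, 0.0245]
ee_rot: [[-0.999, 0.001, 0.049], [-0.049, -0.001, -0.999], [-0.001, -1.0, 0.001]]
force: [0.3, 0.4, -1.2]
opening: 0.0292
```

```bash
python3 - <<'E'
from h import *
go([.4745,-.4185,.019],-87.3)
a=grab("scene"); crop(a,130,100,230,225,5,"s3")
E
```

```text
d [0.4 5.5 0. ] w [-0.1  0.1 -0.1] rows 0.1 t 7.4 F [ 0.3  0.4 -1.2]
```

View pics/s3.png

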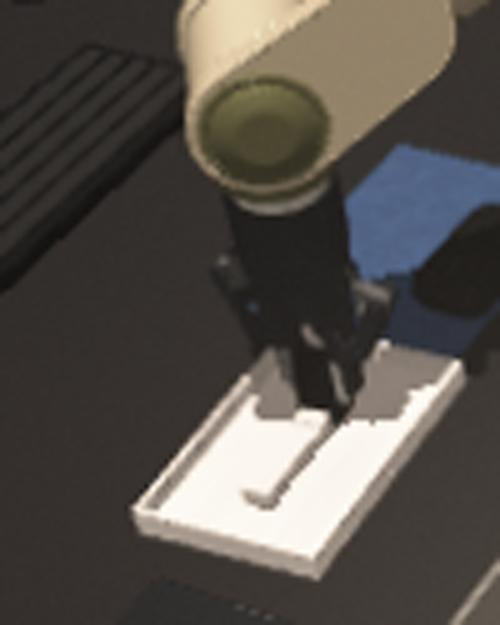

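>>> carry_out --deltas '[{"x": 0, "y": 2, "z": 0, "wx": 0, "wy": 0, "wz": 0, "fingers": 0}, {"x": 0, "y": 3.5, "z": 0, "wx": 0, "wy": 0, "wz": 0, "fingers": 0}, {"x": 0, "y": 5, "z": 0, "wx": 0, "wy": 0, "wz": 0, "fingers": 0}, {"x": 0, "y": 5, "z": 0, "wx": 0, "wy": 0, "wz": 0, "fingers": 0}]'

```text
time: 7.78
eef_pos: [0.4748, -0.4183, 0.0203]
ee_rot: [[-0.999, 0.001, 0.049], [-0.049, -0.001, -0.999], [-0.001, -1.0, 0.001]]
force: [-2.2, 3.1, 8.6]
opening: 0.0287
```

>>> carry_out --deltas '[{"x": 0, "y": 0, "z": 0, "wx": 0, "wy": 0, "wz": 0, "fingers": 0.5}, {"x": 0, "y": 0, "z": 0, "wx": 0, "wy": 0, "wz": 0, "fingers": 0.6}, {"x": 0, "y": 0, "z": 0, "wx": 0, "wy": 0, "wz": 0, "fingers": 0.7}, {"x": 0, "y": 0, "z": 0, "wx": 0, "wy": 0, "wz": 0, "fingers": 0.7}, {"x": 0, "y": 0, "z": 0, "wx": 0, "wy": 0, "wz": 0, "fingers": 0.7}, {"x": 0, "y": -20, "z": 0, "wx": 0, "wy": 0, "wz": 0, "fingers": 0.7}, {"x": 0, "y": -60, "z": 0, "wx": 0, "wy": 0, "wz": 0, "fingers": 1}, {"x": 0, "y": -100, "z": 0, "wx": 0, "wy": 0, "wz": 0, "fingers": 1}, {"x": 0, "y": -140, "z": 0, "wx": 0, "wy": 0, "wz": 0, "fingers": 1}, {"x": 0, "y": -180, "z": 0, "wx": 0, "wy": 0, "wz": 0, "fingers": 1}, {"x": 0, "y": -180, "z": 0, "wx": 0, "wy": 0, "wz": 0, "fingers": 1}]'

```text
time: 8.7
eef_pos: [0.4763, -0.42, 0.2076]
ee_rot: [[-0.999, 0.009, 0.049], [-0.049, -0.011, -0.999], [-0.008, -1.0, 0.011]]
force: [0.4, 0.4, 1.2]
opening: 0.0856
```

```bash
cat >> h.py <<'E'
def boxes(b,z=.034):
    for u,v,A,c in labels(b):
        if 150<A<600:
            r=cv2.minAreaRect(c); pts=cv2.boxPoints(r); w=np.array([onz(b,p,z)[:2] for p in pts]); 
            e=[w[1]-w[0],w[2]-w[1]]; L=[np.linalg.norm(x) for x in e]; i=int(np.argmax(L))
            print(round(u,1),round(v,1),A,onz(b,(u,v),z).round(4),np.round(L,4),"long yaw",round(np.degrees(np.arctan2(e[i][1],e[i][0]))%180,1))
E
python3 - <<'E'
from h import *
a=grab("scene"); crop(a,130,100,290,225,5,"s3")
a=grab("top","t4"); crop(a,360,140,500,260,5,"t4"); boxes(a)
E
```

```text
355.5 362.6 573.0 [ 0.0683 -0.0654  0.034 ] [0.0414 0.1659] long yaw 42.0
426.1 268.5 331.0 [ 0.3288 -0.2797  0.034 ] [0.069  0.0517] long yaw 132.1
415.3 241.4 264.5 [ 0.4085 -0.2514  0.034 ] [0.066  0.0397] long yaw 96.4
267.5 233.2 300.0 [0.442  0.1802 0.034 ] [0.042  0.0682] long yaw 79.5
217.4 232.5 296.5 [0.4465 0.3268 0.034 ] [0.042  0.0677] long yaw 3.4
250.7 199.4 297.0 [0.542  0.2292 0.034 ] [0.0684 0.0419] long yaw 139.2
```

View pics/s3.png

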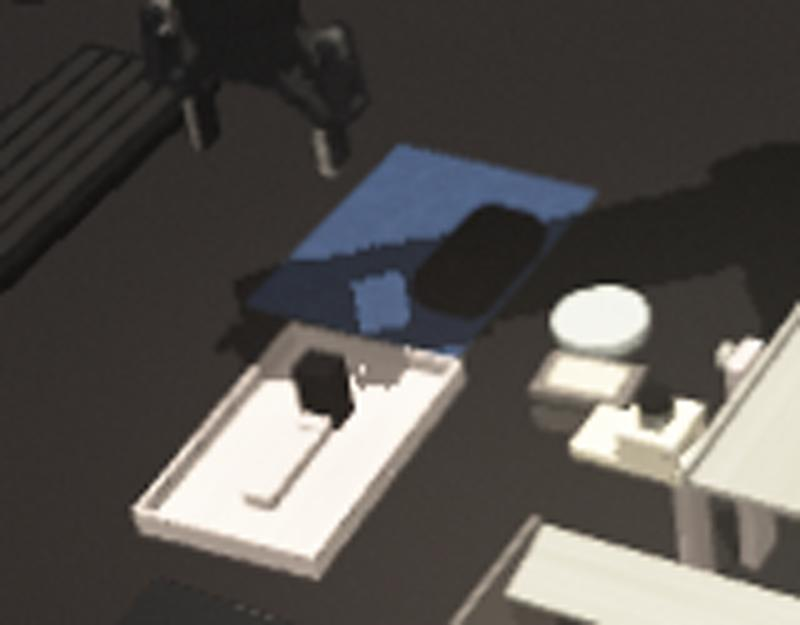

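View pics/t4.png

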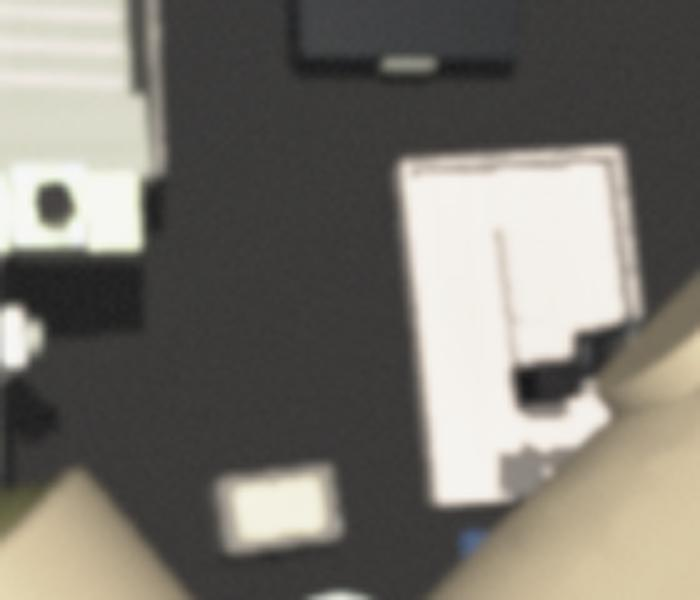

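```bash
python3 - <<'E'
from h import *
go([.4085,-.2514,.12],6.4)
E
```

```text
d [  58.2   79.5 -170.2] w [ -0.2 -93.6   0. ] rows 13.1 t 8.8 F [-0.   0.9  0.1]
```

>>> carry_out --deltas '[{"x": 58, "y": 80, "z": -170, "wx": 0, "wy": -93.6, "wz": 0, "fingers": 0.8}, {"x": 58, "y": 80, "z": -170, "wx": 0, "wy": -93.6, "wz": 0, "fingers": 0.8}, {"x": 58, "y": 80, "z": -170, "wx": 0, "wy": -93.6, "wz": 0, "fingers": 0.8}, {"x": 58, "y": 80, "z": -170, "wx": 0, "wy": -93.6, "wz": 0, "fingers": 0.8}, {"x": 58, "y": 80, "z": -170, "wx": 0, "wy": -93.6, "wz": 0, "fingers": 0.8}, {"x": 58, "y": 80, "z": -170, "wx": 0, "wy": -93.6, "wz": 0, "fingers": 0.8}, {"x": 58, "y": 80, "z": -170, "wx": 0, "wy": -93.6, "wz": 0, "fingers": 0.8}, {"x": 58, "y": 80, "z": -170, "wx": 0, "wy": -93.6, "wz": 0, "fingers": 0.8}, {"x": 58, "y": 80, "z": -170, "wx": 0, "wy": -93.6, "wz": 0, "fingers": 0.8}, {"x": 58, "y": 80, "z": -170, "wx": 0, "wy": -93.6, "wz": 0, "fingers": 0.8}, {"x": 58, "y": 80, "z": -170, "wx": 0, "wy": -93.6, "wz": 0, "fingers": 0.8}, {"x": 58, "y": 80, "z": -170, "wx": 0, "wy": -93.6, "wz": 0, "fingers": 0.8}, {"x": 58, "y": 80, "z": -170, "wx": 0, "wy": -93.6, "wz": 0, "fingers": 0.8}, {"x": 58, "y": 80, "z": -170, "wx": 0, "wy": -93.6, "wz": 0, "fingers": 0.8}, {"x": 58, "y": 80, "z": -170, "wx": 0, "wy": -93.6, "wz": 0, "fingers": 0.8}, {"x": 58, "y": 80, "z": -170, "wx": 0, "wy": -93.6, "wz": 0, "fingers": 0.8}, {"x": 58, "y": 80, "z": -170, "wx": 0, "wy": -93.6, "wz": 0, "fingers": 0.8}]'

```text
time: 10.22
eef_pos: [0.4082, -0.2508, 0.1183]
ee_rot: [[0.109, -0.001, 0.994], [-0.994, 0.001, 0.109], [-0.001, -1.0, -0.0]]
force: [0.1, -0.7, 0.9]
opening: 0.0687
```

```bash
python3 - <<'E'
from h import *
go([.4085,-.2514,.012],6.4)
a=grab("scene"); crop(a,180,80,310,220,4,"s3")
a=grab("top","t4"); boxes(a)
E
```

```text
d [  0.7 106.3   0.3] w [ 0.  -0.1 -0. ] rows 2.5 t 10.22 F [ 0.1 -0.7  0.9]
267.5 233.2 303.0 [0.4421 0.1803 0.034 ] [0.0421 0.0682] long yaw 77.7
217.4 232.5 296.0 [0.4467 0.3268 0.034 ] [0.042  0.0676] long yaw 3.4
250.7 199.4 298.0 [0.542  0.2292 0.034 ] [0.0684 0.0419] long yaw 139.2
```

View pics/s3.png

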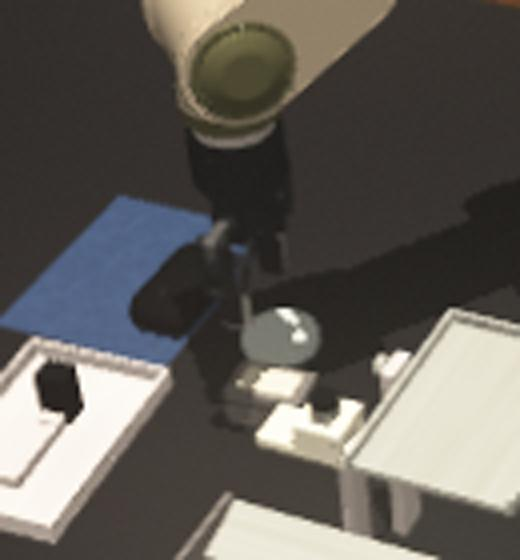

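>>> carry_out --deltas '[{"x": 1, "y": 35, "z": 0, "wx": 0, "wy": 0, "wz": 0, "fingers": 0.8}, {"x": 1, "y": 70, "z": 0, "wx": 0, "wy": 0, "wz": 0, "fingers": 0.8}, {"x": 1, "y": 95, "z": 0, "wx": 0, "wy": 0, "wz": 0, "fingers": 0.8}, {"x": 1, "y": 106, "z": 0, "wx": 0, "wy": 0, "wz": 0, "fingers": 0.8}, {"x": 1, "y": 106, "z": 0, "wx": 0, "wy": 0, "wz": 0, "fingers": 0.8}, {"x": 1, "y": 106, "z": 0, "wx": 0, "wy": 0, "wz": 0, "fingers": 0.3}, {"x": 1, "y": 106, "z": 0, "wx": 0, "wy": 0, "wz": 0, "fingers": 0.3}, {"x": 1, "y": 106, "z": 0, "wx": 0, "wy": 0, "wz": 0, "fingers": 0.3}, {"x": 1, "y": 106, "z": 0, "wx": 0, "wy": 0, "wz": 0, "fingers": 0.3}, {"x": 1, "y": 106, "z": 0, "wx": 0, "wy": 0, "wz": 0, "fingers": 0.3}, {"x": 1, "y": 106, "z": 0, "wx": 0, "wy": 0, "wz": 0, "fingers": 0.3}, {"x": 1, "y": 106, "z": 0, "wx": 0, "wy": 0, "wz": 0, "fingers": 0.3}]' --force 40

```text
time: 11.32
eef_pos: [0.409, -0.2526, 0.0139]
ee_rot: [[0.111, 0.002, 0.994], [-0.994, -0.002, 0.111], [0.002, -1.0, 0.002]]
force: [-0.2, 0.1, 7.4]
opening: 0.0434
```

>>> carry_out --deltas '[{"x": 0, "y": -35, "z": 0, "wx": 0, "wy": 0, "wz": 0, "fingers": 0.3}, {"x": 0, "y": -75, "z": 0, "wx": 0, "wy": 0, "wz": 0, "fingers": 0.3}, {"x": 0, "y": -115, "z": 0, "wx": 0, "wy": 0, "wz": 0, "fingers": 0.3}, {"x": 0, "y": -155, "z": 0, "wx": 0, "wy": 0, "wz": 0, "fingers": 0.3}, {"x": 0, "y": -195, "z": 0, "wx": 0, "wy": 0, "wz": 0, "fingers": 0.3}, {"x": 0, "y": -235, "z": 0, "wx": 0, "wy": 0, "wz": 0, "fingers": 0.3}, {"x": 0, "y": -260, "z": 0, "wx": 0, "wy": 0, "wz": 0, "fingers": 0.3}, {"x": 0, "y": -260, "z": 0, "wx": 0, "wy": 0, "wz": 0, "fingers": 0.3}]'

```text
time: 11.98
eef_pos: [0.4095, -0.2529, 0.2784]
ee_rot: [[0.111, 0.007, 0.994], [-0.994, -0.007, 0.111], [0.008, -1.0, 0.006]]
force: [1.2, 0.4, -1.2]
opening: 0.043
```

```bash
python3 - <<'E'
from h import *
go([.543,-.004,.26],89.5)
E
```

```text
d [-232.7   17.5  160.3] w [  0.  -83.1   0.6] rows 11.6 t 11.98 F [ 1.2  0.4 -1.2]
```

>>> carry_out --deltas '[{"x": -233, "y": 14, "z": 160, "wx": 0, "wy": -83, "wz": 0, "fingers": 0.3}, {"x": -233, "y": 14, "z": 160, "wx": 0, "wy": -83, "wz": 0, "fingers": 0.3}, {"x": -233, "y": 14, "z": 160, "wx": 0, "wy": -83, "wz": 0, "fingers": 0.3}, {"x": -233, "y": 14, "z": 160, "wx": 0, "wy": -83, "wz": 0, "fingers": 0.3}, {"x": -233, "y": 14, "z": 160, "wx": 0, "wy": -83, "wz": 0, "fingers": 0.3}, {"x": -233, "y": 14, "z": 160, "wx": 0, "wy": -83, "wz": 0, "fingers": 0.3}, {"x": -233, "y": 14, "z": 160, "wx": 0, "wy": -83, "wz": 0, "fingers": 0.3}, {"x": -233, "y": 14, "z": 160, "wx": 0, "wy": -83, "wz": 0, "fingers": 0.3}, {"x": -233, "y": 14, "z": 160, "wx": 0, "wy": -83, "wz": 0, "fingers": 0.3}, {"x": -233, "y": 14, "z": 160, "wx": 0, "wy": -83, "wz": 0, "fingers": 0.3}, {"x": -233, "y": 14, "z": 160, "wx": 0, "wy": -83, "wz": 0, "fingers": 0.3}, {"x": -233, "y": 14, "z": 160, "wx": 0, "wy": -83, "wz": 0, "fingers": 0.3}, {"x": -233, "y": 14, "z": 160, "wx": 0, "wy": -83, "wz": 0, "fingers": 0.3}, {"x": -233, "y": 14, "z": 160, "wx": 0, "wy": -83, "wz": 0, "fingers": 0.3}, {"x": -233, "y": 14, "z": 160, "wx": 0, "wy": -83, "wz": 0, "fingers": 0.3}, {"x": -233, "y": 14, "z": 160, "wx": 0, "wy": -83, "wz": 0, "fingers": 0.3}]'

```text
time: 13.32
eef_pos: [0.5414, -0.0026, 0.2584]
ee_rot: [[1.0, -0.0, 0.012], [-0.012, 0.0, 1.0], [-0.0, -1.0, 0.0]]
force: [-0.1, 0.2, -1.4]
opening: 0.0434
```

```bash
python3 - <<'E'
from h import *
go([.543,-.004,.188],89.5)
a=grab("scene"); crop(a,230,80,360,220,4,"s3")
a=grab("top","t4"); boxes(a)
E
```

```text
d [ 1.7 70.4 -1.3] w [-0.  -0.2 -0. ] rows 1.7 t 13.32 F [-0.1  0.2 -1.4]
427.6 270.3 434.5 [ 0.3232 -0.2839  0.034 ] [0.0687 0.0668] long yaw 88.2
267.5 233.2 306.0 [0.4421 0.1803 0.034 ] [0.0427 0.0683] long yaw 77.7
217.4 232.5 303.0 [0.4466 0.3267 0.034 ] [0.0424 0.0679] long yaw 3.6
250.7 199.4 303.0 [0.542  0.2292 0.034 ] [0.0684 0.0425] long yaw 139.2
```

View pics/s3.png

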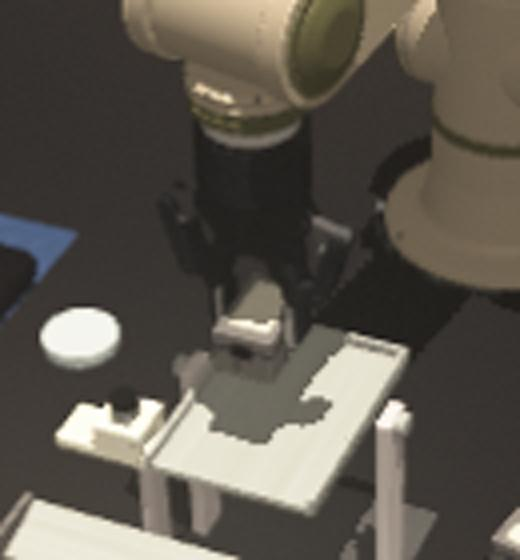

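>>> carry_out --deltas '[{"x": 1.7, "y": 30, "z": -1, "wx": 0, "wy": 0, "wz": 0, "fingers": 0.3}, {"x": 1.7, "y": 50, "z": -1, "wx": 0, "wy": 0, "wz": 0, "fingers": 0.3}, {"x": 1.7, "y": 60, "z": -1, "wx": 0, "wy": 0, "wz": 0, "fingers": 0.3}, {"x": 1.7, "y": 66, "z": -1, "wx": 0, "wy": 0, "wz": 0, "fingers": 0.3}, {"x": 1.7, "y": 68, "z": -1, "wx": 0, "wy": 0, "wz": 0, "fingers": 0.3}, {"x": 1.7, "y": 68, "z": -1, "wx": 0, "wy": 0, "wz": 0, "fingers": 0.3}]'

```text
time: 13.92
eef_pos: [0.5434, -0.0037, 0.1912]
ee_rot: [[1.0, 0.001, 0.011], [-0.011, -0.0, 1.0], [0.001, -1.0, -0.0]]
force: [0.8, 0.2, -1.4]
opening: 0.0431
```

```bash
python3 - <<'E'
from h import *
go([.543,-.004,.188],89.5)
a=grab("scene"); crop(a,250,120,340,210,6,"s3")
E
```

```text
d [-0.4  3.2 -0.3] w [ 0.  -0.1  0. ] rows 0.1 t 13.92 F [ 0.8  0.2 -1.4]
```

View pics/s3.png

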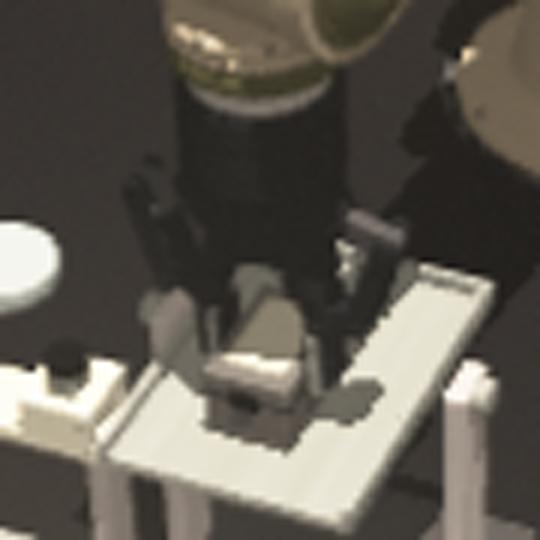

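>>> carry_out --deltas '[{"x": 0, "y": 1.5, "z": 0, "wx": 0, "wy": 0, "wz": 0, "fingers": 0.3}, {"x": 0, "y": 2, "z": 0, "wx": 0, "wy": 0, "wz": 0, "fingers": 0.3}]'

```text
time: 14.13
eef_pos: [0.5434, -0.0037, 0.1893]
ee_rot: [[1.0, 0.001, 0.011], [-0.011, -0.0, 1.0], [0.001, -1.0, -0.0]]
force: [0.0, 0.0, -1.2]
opening: 0.0434
```

>>> carry_out --deltas '[{"x": 0, "y": 0, "z": 0, "wx": 0, "wy": 0, "wz": 0, "fingers": 0.75}, {"x": 0, "y": 0, "z": 0, "wx": 0, "wy": 0, "wz": 0, "fingers": 0.75}, {"x": 0, "y": 0, "z": 0, "wx": 0, "wy": 0, "wz": 0, "fingers": 0.75}, {"x": 0, "y": -20, "z": 0, "wx": 0, "wy": 0, "wz": 0, "fingers": 0.75}, {"x": 0, "y": -60, "z": 0, "wx": 0, "wy": 0, "wz": 0, "fingers": 0.75}, {"x": 0, "y": -80, "z": 0, "wx": 0, "wy": 0, "wz": 0, "fingers": 0.75}]'

```text
time: 14.63
eef_pos: [0.5437, -0.0037, 0.2724]
ee_rot: [[1.0, 0.004, 0.01], [-0.01, -0.001, 1.0], [0.004, -1.0, -0.001]]
force: [0.3, -0.3, 0.1]
opening: 0.0641
```

```bash
python3 - <<'E'
from h import *
a=grab("scene"); crop(a,160,120,340,350,3,"s3")
boxes(grab("top"))
go([.442,.18,.26],-12)
E
```

```text
427.6 270.3 435.5 [ 0.3233 -0.2839  0.034 ] [0.0694 0.0687] long yaw 177.5
267.5 233.2 309.0 [0.442  0.1803 0.034 ] [0.0429 0.0687] long yaw 79.5
217.4 232.5 303.5 [0.4465 0.3267 0.034 ] [0.0424 0.068 ] long yaw 3.8
250.8 199.4 306.0 [0.542 0.229 0.034] [0.069  0.0425] long yaw 138.7
d [-104.4   11.6  182.8] w [ -0.3 101.4   0.4] rows 14.2 t 14.73 F [ 0.5 -0.8 -0. ]
```

View pics/s3.png

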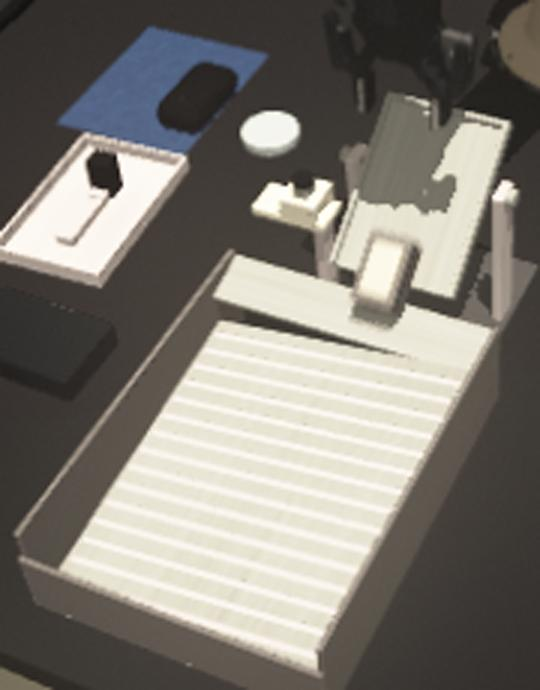

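>>> carry_out --deltas '[{"x": -104, "y": 0, "z": 183, "wx": 0, "wy": 101, "wz": 0, "fingers": 0.8}, {"x": -104, "y": 0, "z": 183, "wx": 0, "wy": 101, "wz": 0, "fingers": 0.8}, {"x": -104, "y": 0, "z": 183, "wx": 0, "wy": 101, "wz": 0, "fingers": 0.8}, {"x": -104, "y": 0, "z": 183, "wx": 0, "wy": 101, "wz": 0, "fingers": 0.8}, {"x": -104, "y": 0, "z": 183, "wx": 0, "wy": 101, "wz": 0, "fingers": 0.8}, {"x": -104, "y": 0, "z": 183, "wx": 0, "wy": 101, "wz": 0, "fingers": 0.8}, {"x": -104, "y": 0, "z": 183, "wx": 0, "wy": 101, "wz": 0, "fingers": 0.8}, {"x": -104, "y": 0, "z": 183, "wx": 0, "wy": 101, "wz": 0, "fingers": 0.8}, {"x": -104, "y": 0, "z": 183, "wx": 0, "wy": 101, "wz": 0, "fingers": 0.8}, {"x": -104, "y": 0, "z": 183, "wx": 0, "wy": 101, "wz": 0, "fingers": 0.8}, {"x": -104, "y": 60, "z": 183, "wx": 0, "wy": 101, "wz": 0, "fingers": 0.8}, {"x": -104, "y": 120, "z": 183, "wx": 0, "wy": 101, "wz": 0, "fingers": 0.8}, {"x": -104, "y": 150, "z": 183, "wx": 0, "wy": 101, "wz": 0, "fingers": 0.8}, {"x": -104, "y": 150, "z": 183, "wx": 0, "wy": 101, "wz": 0, "fingers": 0.8}, {"x": -104, "y": 150, "z": 183, "wx": 0, "wy": 101, "wz": 0, "fingers": 0.8}, {"x": -104, "y": 150, "z": 183, "wx": 0, "wy": 101, "wz": 0, "fingers": 0.8}, {"x": -104, "y": 150, "z": 183, "wx": 0, "wy": 101, "wz": 0, "fingers": 0.8}]'

```text
time: 16.15
eef_pos: [0.4411, 0.1805, 0.1186]
ee_rot: [[-0.199, 0.0, 0.98], [-0.98, 0.0, -0.199], [-0.0, -1.0, 0.0]]
force: [-0.2, 0.4, 0.7]
opening: 0.0682
```

```bash
python3 - <<'E'
from h import *
a=grab("scene","s4")
b=grab("top","t4"); boxes(b)
P,e=tri(b,(267.5,233.2),a,(365.6,214.6))
go([.442,.1803,.012],-11.5)
E
```

```text
361.9 389.7 211.0 [-0.0091 -0.0817  0.034 ] [0.0381 0.0739] long yaw 38.6
351.8 357.4 397.5 [ 0.0831 -0.0551  0.034 ] [0.0421 0.1148] long yaw 52.1
427.6 270.3 430.5 [ 0.3232 -0.2839  0.034 ] [0.0687 0.0668] long yaw 88.2
373.2 67.9 190.5 [ 0.949  -0.1494  0.034 ] [0.0398 0.0629] long yaw 14.7
d [  0.2 107.3   0.3] w [-0.1 -0.  -0. ] rows 2.6 t 16.25 F [-0.2  0.4 -0.4]
```

View pics/s4.png

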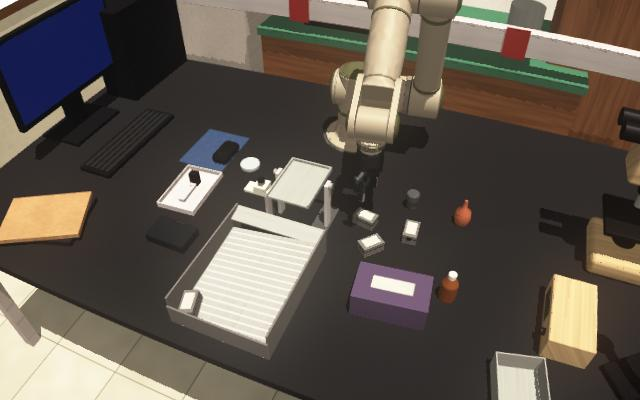

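View pics/t4.png

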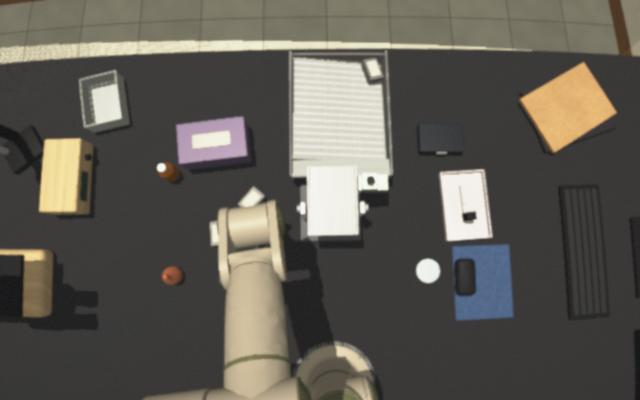

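>>> carry_out --deltas '[{"x": 0, "y": 35, "z": 0, "wx": 0, "wy": 0, "wz": 0, "fingers": 0.8}, {"x": 0, "y": 70, "z": 0, "wx": 0, "wy": 0, "wz": 0, "fingers": 0.8}, {"x": 0, "y": 95, "z": 0, "wx": 0, "wy": 0, "wz": 0, "fingers": 0.8}, {"x": 0, "y": 106, "z": 0, "wx": 0, "wy": 0, "wz": 0, "fingers": 0.8}, {"x": 0, "y": 106, "z": 0, "wx": 0, "wy": 0, "wz": 0, "fingers": 0.8}, {"x": 0, "y": 106, "z": 0, "wx": 0, "wy": 0, "wz": 0, "fingers": 0.3}, {"x": 0, "y": 106, "z": 0, "wx": 0, "wy": 0, "wz": 0, "fingers": 0.3}, {"x": 0, "y": 106, "z": 0, "wx": 0, "wy": 0, "wz": 0, "fingers": 0.3}, {"x": 0, "y": 106, "z": 0, "wx": 0, "wy": 0, "wz": 0, "fingers": 0.3}, {"x": 0, "y": 106, "z": 0, "wx": 0, "wy": 0, "wz": 0, "fingers": 0.3}, {"x": 0, "y": 106, "z": 0, "wx": 0, "wy": 0, "wz": 0, "fingers": 0.3}, {"x": 0, "y": 106, "z": 0, "wx": 0, "wy": 0, "wz": 0, "fingers": 0.3}]' --force 40

```text
time: 17.25
eef_pos: [0.4421, 0.1806, 0.0142]
ee_rot: [[-0.201, 0.003, 0.98], [-0.98, 0.0, -0.201], [-0.001, -1.0, 0.003]]
force: [-1.0, 0.2, 6.7]
opening: 0.0432
```

>>> carry_out --deltas '[{"x": 0, "y": -35, "z": 0, "wx": 0, "wy": 0, "wz": 0, "fingers": 0.3}, {"x": 0, "y": -75, "z": 0, "wx": 0, "wy": 0, "wz": 0, "fingers": 0.3}, {"x": 0, "y": -115, "z": 0, "wx": 0, "wy": 0, "wz": 0, "fingers": 0.3}, {"x": 0, "y": -155, "z": 0, "wx": 0, "wy": 0, "wz": 0, "fingers": 0.3}, {"x": 0, "y": -195, "z": 0, "wx": 0, "wy": 0, "wz": 0, "fingers": 0.3}, {"x": 0, "y": -235, "z": 0, "wx": 0, "wy": 0, "wz": 0, "fingers": 0.3}, {"x": 0, "y": -250, "z": 0, "wx": 0, "wy": 0, "wz": 0, "fingers": 0.3}, {"x": 0, "y": -250, "z": 0, "wx": 0, "wy": 0, "wz": 0, "fingers": 0.3}]'

```text
time: 17.92
eef_pos: [0.4422, 0.1807, 0.2671]
ee_rot: [[-0.201, 0.008, 0.98], [-0.98, 0.001, -0.201], [-0.003, -1.0, 0.008]]
force: [0.8, 0.2, -1.3]
opening: 0.0436
```

```bash
python3 - <<'E'
from h import *
go([.543,-.004,.26],89.5)
E
```

```text
d [160.7   7.7 135.8] w [  -0.5 -101.1    0.3] rows 14.1 t 17.92 F [ 0.8  0.2 -1.3]
```

>>> carry_out --deltas '[{"x": 161, "y": 4, "z": 136, "wx": 0, "wy": -101, "wz": 0, "fingers": 0.3}, {"x": 161, "y": 4, "z": 136, "wx": 0, "wy": -101, "wz": 0, "fingers": 0.3}, {"x": 161, "y": 4, "z": 136, "wx": 0, "wy": -101, "wz": 0, "fingers": 0.3}, {"x": 161, "y": 4, "z": 136, "wx": 0, "wy": -101, "wz": 0, "fingers": 0.3}, {"x": 161, "y": 4, "z": 136, "wx": 0, "wy": -101, "wz": 0, "fingers": 0.3}, {"x": 161, "y": 4, "z": 136, "wx": 0, "wy": -101, "wz": 0, "fingers": 0.3}, {"x": 161, "y": 4, "z": 136, "wx": 0, "wy": -101, "wz": 0, "fingers": 0.3}, {"x": 161, "y": 4, "z": 136, "wx": 0, "wy": -101, "wz": 0, "fingers": 0.3}, {"x": 161, "y": 4, "z": 136, "wx": 0, "wy": -101, "wz": 0, "fingers": 0.3}, {"x": 161, "y": 4, "z": 136, "wx": 0, "wy": -101, "wz": 0, "fingers": 0.3}, {"x": 161, "y": 4, "z": 136, "wx": 0, "wy": -101, "wz": 0, "fingers": 0.3}, {"x": 161, "y": 4, "z": 136, "wx": 0, "wy": -101, "wz": 0, "fingers": 0.3}, {"x": 161, "y": 4, "z": 136, "wx": 0, "wy": -101, "wz": 0, "fingers": 0.3}, {"x": 161, "y": 4, "z": 136, "wx": 0, "wy": -101, "wz": 0, "fingers": 0.3}, {"x": 161, "y": 4, "z": 136, "wx": 0, "wy": -101, "wz": 0, "fingers": 0.3}, {"x": 161, "y": 4, "z": 136, "wx": 0, "wy": -101, "wz": 0, "fingers": 0.3}, {"x": 161, "y": 4, "z": 136, "wx": 0, "wy": -101, "wz": 0, "fingers": 0.3}]'

```text
time: 19.33
eef_pos: [0.5415, -0.0046, 0.2577]
ee_rot: [[1.0, -0.002, 0.013], [-0.013, 0.0, 1.0], [-0.002, -1.0, 0.0]]
force: [0.3, -0.6, -1.9]
opening: 0.0439
```

```bash
python3 - <<'E'
from h import *
go([.543,-.004,.189],89.5)
a=grab("scene"); crop(a,240,120,440,270,4,"s3")
a=grab("top","t4"); boxes(a)
E
```

```text
d [ 1.6 68.7  0.5] w [-0.  -0.2 -0.1] rows 1.6 t 19.33 F [ 0.3 -0.6 -1.9]
427.6 270.3 434.5 [ 0.3232 -0.2839  0.034 ] [0.0687 0.0668] long yaw 88.2
217.4 232.5 304.0 [0.4465 0.3266 0.034 ] [0.0424 0.068 ] long yaw 3.8
250.7 199.5 305.0 [0.5419 0.2291 0.034 ] [0.069  0.0425] long yaw 138.7
373.1 68.0 199.0 [ 0.9487 -0.1491  0.034 ] [0.0409 0.065 ] long yaw 14.7
```

View pics/s3.png

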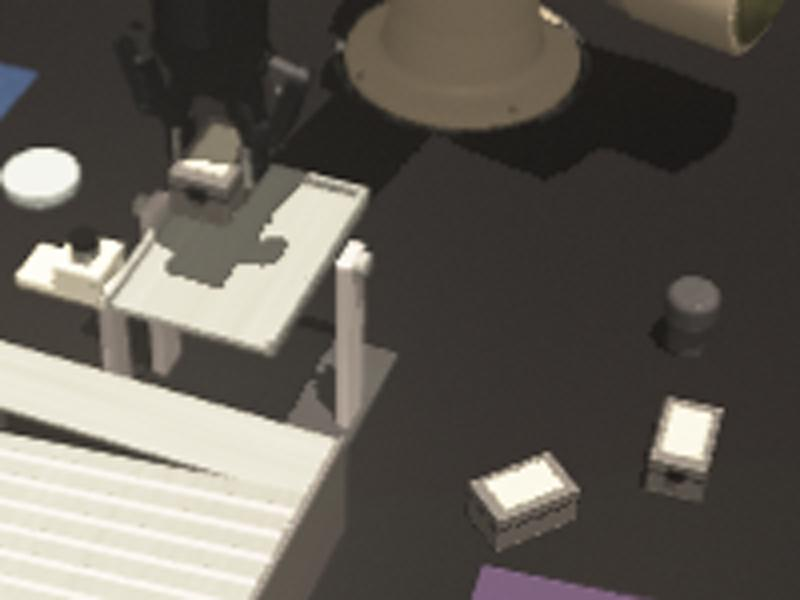

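>>> carry_out --deltas '[{"x": 1.6, "y": 30, "z": 0, "wx": 0, "wy": 0, "wz": 0, "fingers": 0.3}, {"x": 1.6, "y": 50, "z": 0, "wx": 0, "wy": 0, "wz": 0, "fingers": 0.3}, {"x": 1.6, "y": 60, "z": 0, "wx": 0, "wy": 0, "wz": 0, "fingers": 0.3}, {"x": 1.6, "y": 66, "z": 0, "wx": 0, "wy": 0, "wz": 0, "fingers": 0.3}, {"x": 1.6, "y": 68, "z": 0, "wx": 0, "wy": 0, "wz": 0, "fingers": 0.3}, {"x": 1.6, "y": 69, "z": 0, "wx": 0, "wy": 0, "wz": 0, "fingers": 0.3}, {"x": 1.6, "y": 69, "z": 0, "wx": 0, "wy": 0, "wz": 0, "fingers": 0.3}]'

```text
time: 20.02
eef_pos: [0.5439, -0.0047, 0.1905]
ee_rot: [[1.0, 0.002, 0.011], [-0.011, -0.0, 1.0], [0.002, -1.0, -0.0]]
force: [0.2, 0.5, -2.3]
opening: 0.0431
```

>>> carry_out --deltas '[{"x": 0, "y": 0, "z": 0, "wx": 0, "wy": 0, "wz": 0, "fingers": 0.75}, {"x": 0, "y": 0, "z": 0, "wx": 0, "wy": 0, "wz": 0, "fingers": 0.75}, {"x": 0, "y": 0, "z": 0, "wx": 0, "wy": 0, "wz": 0, "fingers": 0.75}, {"x": 0, "y": -20, "z": 0, "wx": 0, "wy": 0, "wz": 0, "fingers": 0.75}, {"x": 0, "y": -60, "z": 0, "wx": 0, "wy": 0, "wz": 0, "fingers": 0.75}, {"x": 0, "y": -80, "z": 0, "wx": 0, "wy": 0, "wz": 0, "fingers": 0.75}]'

```text
time: 20.52
eef_pos: [0.5441, -0.0047, 0.2736]
ee_rot: [[1.0, 0.004, 0.01], [-0.01, -0.001, 1.0], [0.004, -1.0, -0.001]]
force: [0.1, -0.1, 0.8]
opening: 0.064
```

```bash
python3 - <<'E'
from h import *
boxes(grab("top"))
go([.542,.2291,.26],49)
go([.542,.2291,.12],49)
E
```

```text
427.6 270.3 435.5 [ 0.3233 -0.2839  0.034 ] [0.0694 0.0687] long yaw 177.5
217.4 232.5 302.0 [0.4466 0.3268 0.034 ] [0.0423 0.0679] long yaw 3.4
250.7 199.5 305.0 [0.5419 0.2291 0.034 ] [0.0687 0.0425] long yaw 138.7
373.1 68.0 199.0 [ 0.9487 -0.1491  0.034 ] [0.0409 0.065 ] long yaw 14.7
d [ -5.7  16.1 234. ] w [-0.1 40.4  0.6] rows 5.6 t 20.57 F [-0.5 -0.6  3.9]
d [ -7.1 156.1 234.3] w [-0.1 40.4  0.6] rows 6.8 t 20.57 F [-0.5 -0.6  3.9]
```

>>> carry_out --deltas '[{"x": -6, "y": 0, "z": 234, "wx": 0, "wy": 40.4, "wz": 0, "fingers": 0.8}, {"x": -6, "y": 0, "z": 234, "wx": 0, "wy": 40.4, "wz": 0, "fingers": 0.8}, {"x": -6, "y": 0, "z": 234, "wx": 0, "wy": 40.4, "wz": 0, "fingers": 0.8}, {"x": -6, "y": 0, "z": 234, "wx": 0, "wy": 40.4, "wz": 0, "fingers": 0.8}, {"x": -6, "y": 10, "z": 234, "wx": 0, "wy": 40.4, "wz": 0, "fingers": 0.8}, {"x": -6, "y": 50, "z": 234, "wx": 0, "wy": 40.4, "wz": 0, "fingers": 0.8}, {"x": -6, "y": 90, "z": 234, "wx": 0, "wy": 40.4, "wz": 0, "fingers": 0.8}, {"x": -6, "y": 130, "z": 234, "wx": 0, "wy": 40.4, "wz": 0, "fingers": 0.8}, {"x": -6, "y": 152, "z": 234, "wx": 0, "wy": 40.4, "wz": 0, "fingers": 0.8}, {"x": -6, "y": 152, "z": 234, "wx": 0, "wy": 40.4, "wz": 0, "fingers": 0.8}, {"x": -6, "y": 152, "z": 234, "wx": 0, "wy": 40.4, "wz": 0, "fingers": 0.8}]'

```text
time: 21.48
eef_pos: [0.5397, 0.2293, 0.1175]
ee_rot: [[0.755, -0.002, 0.656], [-0.656, -0.0, 0.755], [-0.001, -1.0, -0.002]]
force: [0.4, 0.1, 1.0]
opening: 0.0683
```

```bash
python3 - <<'E'
from h import *
a=grab("scene"); crop(a,160,120,460,350,2.6,"s4")
b=grab("top","t4"); boxes(b)
go([.542,.2291,.012],49)
E
```

```text
302.0 395.9 160.5 [-0.0213  0.0884  0.034 ] [0.1159 0.0236] long yaw 101.3
360.7 389.0 233.0 [-0.0069 -0.0785  0.034 ] [0.0407 0.0786] long yaw 41.4
353.9 358.7 323.0 [ 0.0793 -0.061   0.034 ] [0.041  0.0913] long yaw 53.0
427.6 270.3 431.5 [ 0.3233 -0.2839  0.034 ] [0.0687 0.0668] long yaw 88.2
368.7 66.7 390.5 [ 0.9531 -0.1354  0.034 ] [0.0581 0.0864] long yaw 84.2
d [  0.4 108.5  -0.3] w [-0.2 -0.   0.2] rows 2.6 t 21.58 F [-0.1  0.4  2.2]
```

View pics/s4.png

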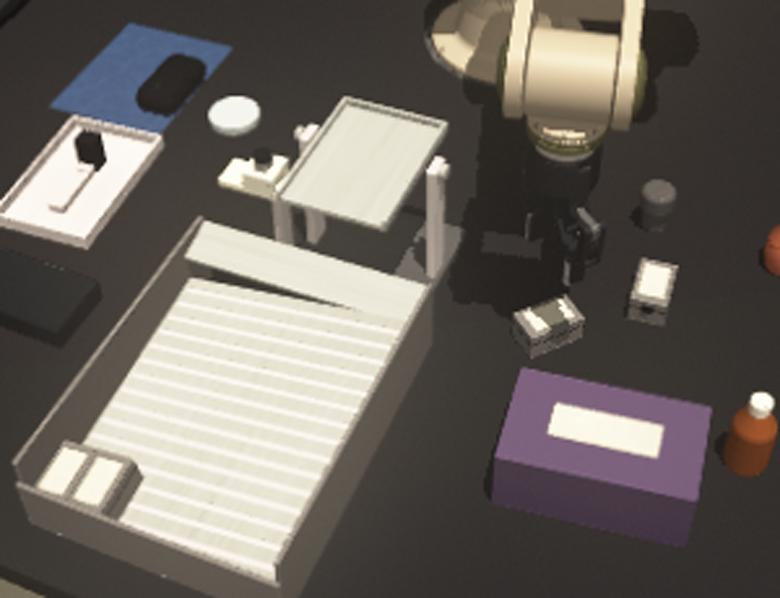

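>>> carry_out --deltas '[{"x": 1, "y": 35, "z": 1, "wx": 0, "wy": 0, "wz": 0, "fingers": 0.8}, {"x": 1, "y": 70, "z": 1, "wx": 0, "wy": 0, "wz": 0, "fingers": 0.8}, {"x": 1, "y": 95, "z": 1, "wx": 0, "wy": 0, "wz": 0, "fingers": 0.8}, {"x": 1, "y": 106, "z": 1, "wx": 0, "wy": 0, "wz": 0, "fingers": 0.8}, {"x": 1, "y": 107, "z": 1, "wx": 0, "wy": 0, "wz": 0, "fingers": 0.8}, {"x": 1, "y": 107, "z": 1, "wx": 0, "wy": 0, "wz": 0, "fingers": 0.3}, {"x": 1, "y": 107, "z": 1, "wx": 0, "wy": 0, "wz": 0, "fingers": 0.3}, {"x": 1, "y": 107, "z": 1, "wx": 0, "wy": 0, "wz": 0, "fingers": 0.3}, {"x": 1, "y": 107, "z": 1, "wx": 0, "wy": 0, "wz": 0, "fingers": 0.3}, {"x": 1, "y": 107, "z": 1, "wx": 0, "wy": 0, "wz": 0, "fingers": 0.3}, {"x": 1, "y": 107, "z": 1, "wx": 0, "wy": 0, "wz": 0, "fingers": 0.3}, {"x": 1, "y": 107, "z": 1, "wx": 0, "wy": 0, "wz": 0, "fingers": 0.3}]' --force 40

```text
time: 22.58
eef_pos: [0.5431, 0.2298, 0.0134]
ee_rot: [[0.755, 0.005, 0.656], [-0.656, 0.001, 0.755], [0.003, -1.0, 0.004]]
force: [-0.4, -1.0, 6.4]
opening: 0.0436
```

>>> carry_out --deltas '[{"x": 0, "y": -35, "z": 0, "wx": 0, "wy": 0, "wz": 0, "fingers": 0.3}, {"x": 0, "y": -75, "z": 0, "wx": 0, "wy": 0, "wz": 0, "fingers": 0.3}, {"x": 0, "y": -115, "z": 0, "wx": 0, "wy": 0, "wz": 0, "fingers": 0.3}, {"x": 0, "y": -155, "z": 0, "wx": 0, "wy": 0, "wz": 0, "fingers": 0.3}, {"x": 0, "y": -195, "z": 0, "wx": 0, "wy": 0, "wz": 0, "fingers": 0.3}, {"x": 0, "y": -235, "z": 0, "wx": 0, "wy": 0, "wz": 0, "fingers": 0.3}, {"x": 0, "y": -250, "z": 0, "wx": 0, "wy": 0, "wz": 0, "fingers": 0.3}, {"x": 0, "y": -250, "z": 0, "wx": 0, "wy": 0, "wz": 0, "fingers": 0.3}]'

```text
time: 23.25
eef_pos: [0.5425, 0.2298, 0.2665]
ee_rot: [[0.755, 0.01, 0.656], [-0.656, 0.002, 0.755], [0.006, -1.0, 0.008]]
force: [0.8, -0.8, -1.3]
opening: 0.0433
```

```bash
python3 - <<'E'
from h import *
go([.543,-.004,.26],89.5)
E
```

```text
d [ 153.7    6.  -176.2] w [ -0.3 -40.5   0.5] rows 5.7 t 23.25 F [ 0.8 -0.8 -1.3]
```

>>> carry_out --deltas '[{"x": 154, "y": 2, "z": -176, "wx": 0, "wy": -40.5, "wz": 0, "fingers": 0.3}, {"x": 154, "y": 2, "z": -176, "wx": 0, "wy": -40.5, "wz": 0, "fingers": 0.3}, {"x": 154, "y": 2, "z": -176, "wx": 0, "wy": -40.5, "wz": 0, "fingers": 0.3}, {"x": 154, "y": 2, "z": -176, "wx": 0, "wy": -40.5, "wz": 0, "fingers": 0.3}, {"x": 154, "y": 2, "z": -176, "wx": 0, "wy": -40.5, "wz": 0, "fingers": 0.3}, {"x": 154, "y": 2, "z": -176, "wx": 0, "wy": -40.5, "wz": 0, "fingers": 0.3}, {"x": 154, "y": 2, "z": -176, "wx": 0, "wy": -40.5, "wz": 0, "fingers": 0.3}, {"x": 154, "y": 2, "z": -176, "wx": 0, "wy": -40.5, "wz": 0, "fingers": 0.3}, {"x": 154, "y": 2, "z": -176, "wx": 0, "wy": -40.5, "wz": 0, "fingers": 0.3}, {"x": 154, "y": 2, "z": -176, "wx": 0, "wy": -40.5, "wz": 0, "fingers": 0.3}]'

```text
time: 24.08
eef_pos: [0.5419, -0.0033, 0.2583]
ee_rot: [[1.0, -0.001, 0.009], [-0.009, 0.0, 1.0], [-0.001, -1.0, 0.0]]
force: [-1.0, 0.5, -2.2]
opening: 0.0433
```

```bash
python3 - <<'E'
from h import *
go([.543,-.004,.189],89.5)
a=grab("scene"); crop(a,240,120,440,270,4,"s3")
a=grab("top","t4"); boxes(a)
E
```

```text
d [ 1.1 69.3 -0.8] w [-0. -0. -0.] rows 1.7 t 24.08 F [-1.   0.5 -2.2]
427.6 270.3 436.5 [ 0.3233 -0.2839  0.034 ] [0.0687 0.0697] long yaw 177.1
217.4 232.5 302.5 [0.4466 0.3267 0.034 ] [0.0424 0.068 ] long yaw 3.8
368.8 66.8 407.5 [ 0.9526 -0.1355  0.034 ] [0.0602 0.0856] long yaw 85.4
```

View pics/s3.png

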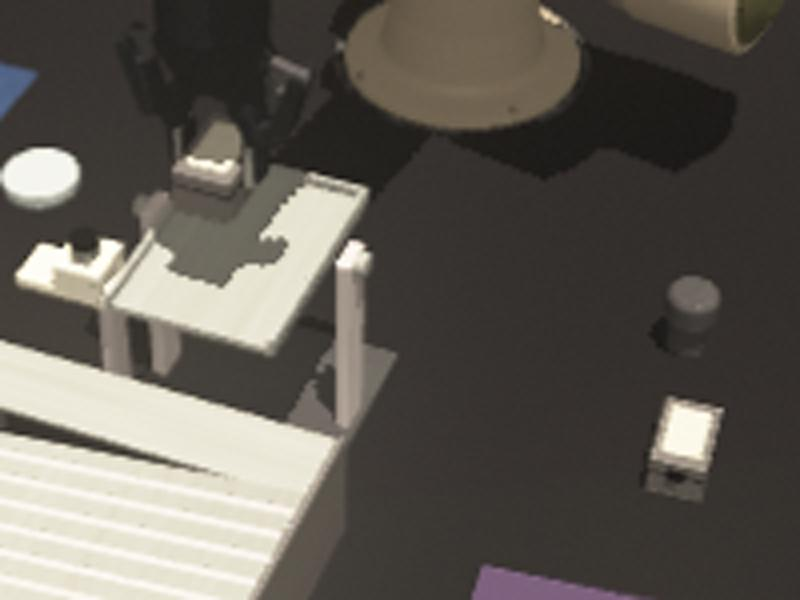

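>>> carry_out --deltas '[{"x": 1, "y": 30, "z": 0, "wx": 0, "wy": 0, "wz": 0, "fingers": 0.3}, {"x": 1, "y": 50, "z": 0, "wx": 0, "wy": 0, "wz": 0, "fingers": 0.3}, {"x": 1, "y": 60, "z": 0, "wx": 0, "wy": 0, "wz": 0, "fingers": 0.3}, {"x": 1, "y": 66, "z": 0, "wx": 0, "wy": 0, "wz": 0, "fingers": 0.3}, {"x": 1, "y": 68, "z": 0, "wx": 0, "wy": 0, "wz": 0, "fingers": 0.3}, {"x": 1, "y": 70, "z": 0, "wx": 0, "wy": 0, "wz": 0, "fingers": 0.3}, {"x": 1, "y": 70, "z": 0, "wx": 0, "wy": 0, "wz": 0, "fingers": 0.3}]'

```text
time: 24.77
eef_pos: [0.5435, -0.0043, 0.1893]
ee_rot: [[1.0, 0.001, 0.009], [-0.009, -0.0, 1.0], [0.001, -1.0, -0.0]]
force: [0.3, 0.0, -1.5]
opening: 0.0432
```

>>> carry_out --deltas '[{"x": 0, "y": 0, "z": 0, "wx": 0, "wy": 0, "wz": 0, "fingers": 0.75}, {"x": 0, "y": 0, "z": 0, "wx": 0, "wy": 0, "wz": 0, "fingers": 0.75}, {"x": 0, "y": 0, "z": 0, "wx": 0, "wy": 0, "wz": 0, "fingers": 0.75}, {"x": 0, "y": -20, "z": 0, "wx": 0, "wy": 0, "wz": 0, "fingers": 0.75}, {"x": 0, "y": -60, "z": 0, "wx": 0, "wy": 0, "wz": 0, "fingers": 0.75}, {"x": 0, "y": -80, "z": 0, "wx": 0, "wy": 0, "wz": 0, "fingers": 0.75}]'

```text
time: 25.27
eef_pos: [0.5438, -0.0045, 0.2726]
ee_rot: [[1.0, 0.004, 0.009], [-0.009, -0.001, 1.0], [0.004, -1.0, -0.001]]
force: [-0.1, -0.4, 0.5]
opening: 0.0641
```

```bash
python3 - <<'E'
from h import *
boxes(grab("top"))
go([.4466,.3267,.26],93.6)
go([.4466,.3267,.12],93.6)
E
```

```text
427.6 270.3 435.5 [ 0.3233 -0.2839  0.034 ] [0.0694 0.0687] long yaw 177.5
217.4 232.5 301.5 [0.4467 0.3268 0.034 ] [0.0423 0.0679] long yaw 3.4
368.7 66.8 412.5 [ 0.9527 -0.1354  0.034 ] [0.0602 0.0856] long yaw 85.4
d [-101.2   14.   330.5] w [ 0.1 -4.1  0.6] rows 8.3 t 25.32 F [-0.2 -1.   3.3]
d [-102.6  154.   330.8] w [ 0.1 -4.1  0.6] rows 9.1 t 25.32 F [-0.2 -1.   3.3]
```

>>> carry_out --deltas '[{"x": -101, "y": 0, "z": 330, "wx": 0, "wy": -4, "wz": 0, "fingers": 0.8}, {"x": -101, "y": 0, "z": 330, "wx": 0, "wy": -4, "wz": 0, "fingers": 0.8}, {"x": -101, "y": 0, "z": 330, "wx": 0, "wy": -4, "wz": 0, "fingers": 0.8}, {"x": -101, "y": 0, "z": 330, "wx": 0, "wy": -4, "wz": 0, "fingers": 0.8}, {"x": -101, "y": 0, "z": 330, "wx": 0, "wy": -4, "wz": 0, "fingers": 0.8}, {"x": -101, "y": 0, "z": 330, "wx": 0, "wy": -4, "wz": 0, "fingers": 0.8}, {"x": -101, "y": 10, "z": 330, "wx": 0, "wy": -4, "wz": 0, "fingers": 0.8}, {"x": -101, "y": 50, "z": 330, "wx": 0, "wy": -4, "wz": 0, "fingers": 0.8}, {"x": -101, "y": 90, "z": 330, "wx": 0, "wy": -4, "wz": 0, "fingers": 0.8}, {"x": -101, "y": 130, "z": 330, "wx": 0, "wy": -4, "wz": 0, "fingers": 0.8}, {"x": -101, "y": 152, "z": 330, "wx": 0, "wy": -4, "wz": 0, "fingers": 0.8}, {"x": -101, "y": 152, "z": 330, "wx": 0, "wy": -4, "wz": 0, "fingers": 0.8}, {"x": -101, "y": 152, "z": 330, "wx": 0, "wy": -4, "wz": 0, "fingers": 0.8}]'

```text
time: 26.4
eef_pos: [0.4447, 0.3263, 0.1165]
ee_rot: [[0.998, -0.002, -0.061], [0.061, -0.001, 0.998], [-0.002, -1.0, -0.001]]
force: [0.6, -0.5, 0.9]
opening: 0.0683
```

```bash
python3 - <<'E'
from h import *
a=grab("scene"); crop(a,160,120,460,350,2.6,"s4")
b=grab("top","t4"); boxes(b)
go([.4466,.3267,.012],93.6)
E
```

```text
356.2 386.2 292.5 [ 0.0015 -0.0656  0.034 ] [0.0441 0.0992] long yaw 49.3
343.1 354.2 540.5 [ 0.093  -0.0307  0.034 ] [0.0488 0.1415] long yaw 71.5
427.6 270.3 432.5 [ 0.3232 -0.284   0.034 ] [0.0687 0.0668] long yaw 88.2
368.8 66.7 391.5 [ 0.953  -0.1356  0.034 ] [0.0581 0.0864] long yaw 84.2
d [ -0.4 107.5  -0.3] w [-0.1 -0.1  0.2] rows 2.6 t 26.5 F [ 1.2 -0.4  0.6]
```

View pics/s4.png

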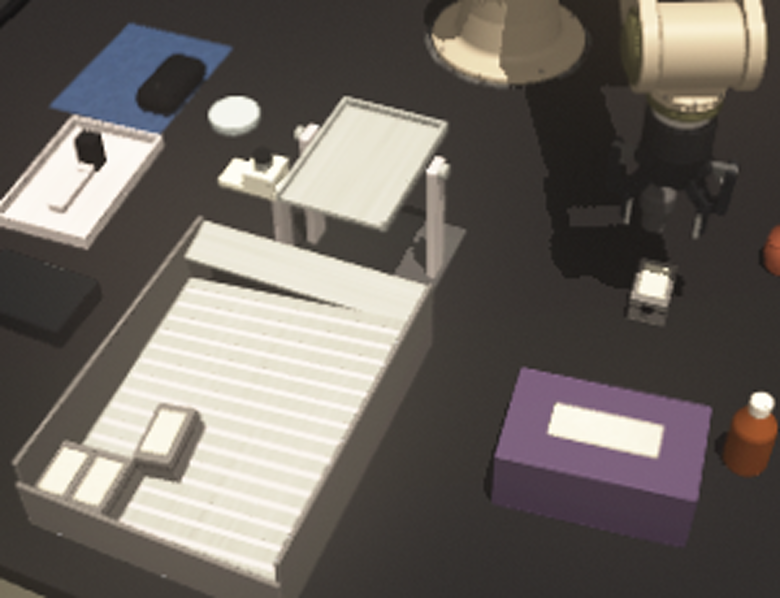

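>>> carry_out --deltas '[{"x": 0.5, "y": 35, "z": 0, "wx": 0, "wy": 0, "wz": 0, "fingers": 0.8}, {"x": 0.5, "y": 70, "z": 0, "wx": 0, "wy": 0, "wz": 0, "fingers": 0.8}, {"x": 0.5, "y": 95, "z": 0, "wx": 0, "wy": 0, "wz": 0, "fingers": 0.8}, {"x": 0.5, "y": 106, "z": 0, "wx": 0, "wy": 0, "wz": 0, "fingers": 0.8}, {"x": 0.5, "y": 107, "z": 0, "wx": 0, "wy": 0, "wz": 0, "fingers": 0.8}, {"x": 0.5, "y": 107, "z": 0, "wx": 0, "wy": 0, "wz": 0, "fingers": 0.3}, {"x": 0.5, "y": 107, "z": 0, "wx": 0, "wy": 0, "wz": 0, "fingers": 0.3}, {"x": 0.5, "y": 107, "z": 0, "wx": 0, "wy": 0, "wz": 0, "fingers": 0.3}, {"x": 0.5, "y": 107, "z": 0, "wx": 0, "wy": 0, "wz": 0, "fingers": 0.3}, {"x": 0.5, "y": 107, "z": 0, "wx": 0, "wy": 0, "wz": 0, "fingers": 0.3}, {"x": 0.5, "y": 107, "z": 0, "wx": 0, "wy": 0, "wz": 0, "fingers": 0.3}, {"x": 0.5, "y": 107, "z": 0, "wx": 0, "wy": 0, "wz": 0, "fingers": 0.3}]' --force 40

```text
time: 27.5
eef_pos: [0.4471, 0.3272, 0.0122]
ee_rot: [[0.998, 0.004, -0.061], [0.061, 0.002, 0.998], [0.005, -1.0, 0.002]]
force: [-0.2, -0.9, 9.1]
opening: 0.043
```

>>> carry_out --deltas '[{"x": 0, "y": -35, "z": 0, "wx": 0, "wy": 0, "wz": 0, "fingers": 0.3}, {"x": 0, "y": -75, "z": 0, "wx": 0, "wy": 0, "wz": 0, "fingers": 0.3}, {"x": 0, "y": -115, "z": 0, "wx": 0, "wy": 0, "wz": 0, "fingers": 0.3}, {"x": 0, "y": -155, "z": 0, "wx": 0, "wy": 0, "wz": 0, "fingers": 0.3}, {"x": 0, "y": -195, "z": 0, "wx": 0, "wy": 0, "wz": 0, "fingers": 0.3}, {"x": 0, "y": -235, "z": 0, "wx": 0, "wy": 0, "wz": 0, "fingers": 0.3}, {"x": 0, "y": -250, "z": 0, "wx": 0, "wy": 0, "wz": 0, "fingers": 0.3}, {"x": 0, "y": -250, "z": 0, "wx": 0, "wy": 0, "wz": 0, "fingers": 0.3}]'

```text
time: 28.17
eef_pos: [0.4466, 0.3271, 0.2652]
ee_rot: [[0.998, 0.009, -0.061], [0.061, 0.004, 0.998], [0.009, -1.0, 0.003]]
force: [-0.3, 0.6, -1.7]
opening: 0.0436
```

```bash
python3 - <<'E'
from h import *
go([.543,-.004,.26],89.5)
E
```

```text
d [  75.9    4.8 -336.4] w [-0.2  4.   0.5] rows 8.3 t 28.17 F [-0.3  0.6 -1.7]
```

>>> carry_out --deltas '[{"x": 76, "y": 1, "z": -336, "wx": 0, "wy": 4, "wz": 0, "fingers": 0.3}, {"x": 76, "y": 1, "z": -336, "wx": 0, "wy": 4, "wz": 0, "fingers": 0.3}, {"x": 76, "y": 1, "z": -336, "wx": 0, "wy": 4, "wz": 0, "fingers": 0.3}, {"x": 76, "y": 1, "z": -336, "wx": 0, "wy": 4, "wz": 0, "fingers": 0.3}, {"x": 76, "y": 1, "z": -336, "wx": 0, "wy": 4, "wz": 0, "fingers": 0.3}, {"x": 76, "y": 1, "z": -336, "wx": 0, "wy": 4, "wz": 0, "fingers": 0.3}, {"x": 76, "y": 1, "z": -336, "wx": 0, "wy": 4, "wz": 0, "fingers": 0.3}, {"x": 76, "y": 1, "z": -336, "wx": 0, "wy": 4, "wz": 0, "fingers": 0.3}, {"x": 76, "y": 1, "z": -336, "wx": 0, "wy": 4, "wz": 0, "fingers": 0.3}, {"x": 76, "y": 1, "z": -336, "wx": 0, "wy": 4, "wz": 0, "fingers": 0.3}, {"x": 76, "y": 1, "z": -336, "wx": 0, "wy": 4, "wz": 0, "fingers": 0.3}]'

```text
time: 29.08
eef_pos: [0.5414, -0.0042, 0.2579]
ee_rot: [[1.0, -0.001, 0.01], [-0.01, 0.001, 1.0], [-0.001, -1.0, 0.001]]
force: [-0.7, -0.0, -1.8]
opening: 0.0427
```

```bash
python3 - <<'E'
from h import *
go([.543,-.004,.188],89.5)
a=grab("scene"); crop(a,160,120,460,350,2.6,"s3")
a=grab("top","t4"); boxes(a)
E
```

```text
d [ 1.7 69.9  0.1] w [-0.  -0.1 -0.1] rows 1.7 t 29.08 F [-0.7 -0.  -1.8]
427.6 270.3 435.5 [ 0.3233 -0.2839  0.034 ] [0.0694 0.0687] long yaw 177.5
368.7 66.8 413.5 [ 0.9527 -0.1354  0.034 ] [0.0602 0.0856] long yaw 85.4
```

View pics/s3.png

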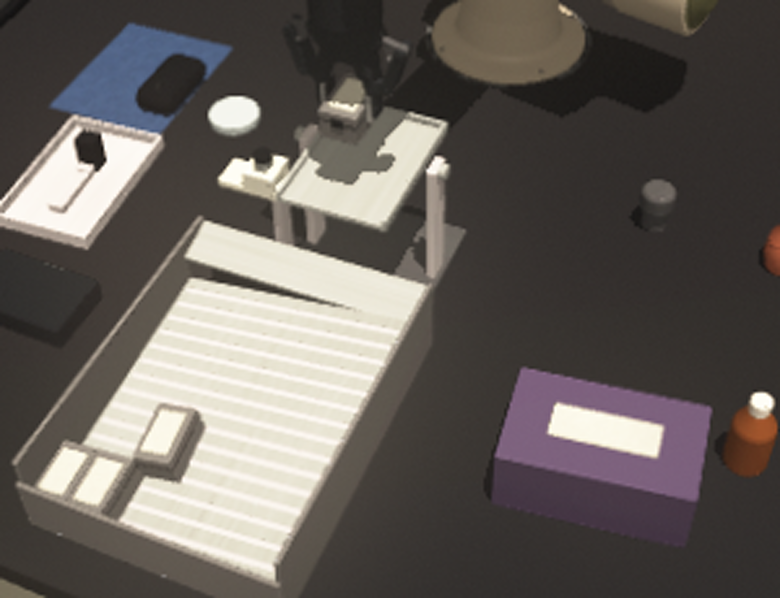

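>>> carry_out --deltas '[{"x": 1.5, "y": 30, "z": 0, "wx": 0, "wy": 0, "wz": 0, "fingers": 0.3}, {"x": 1.5, "y": 50, "z": 0, "wx": 0, "wy": 0, "wz": 0, "fingers": 0.3}, {"x": 1.5, "y": 60, "z": 0, "wx": 0, "wy": 0, "wz": 0, "fingers": 0.3}, {"x": 1.5, "y": 66, "z": 0, "wx": 0, "wy": 0, "wz": 0, "fingers": 0.3}, {"x": 1.5, "y": 69, "z": 0, "wx": 0, "wy": 0, "wz": 0, "fingers": 0.3}, {"x": 1.5, "y": 71, "z": 0, "wx": 0, "wy": 0, "wz": 0, "fingers": 0.3}, {"x": 1.5, "y": 71, "z": 0, "wx": 0, "wy": 0, "wz": 0, "fingers": 0.3}]'

```text
time: 29.77
eef_pos: [0.5437, -0.004, 0.1883]
ee_rot: [[1.0, 0.001, 0.008], [-0.008, -0.0, 1.0], [0.001, -1.0, -0.0]]
force: [-0.5, 0.5, -2.0]
opening: 0.0435
```

>>> carry_out --deltas '[{"x": 0, "y": 0, "z": 0, "wx": 0, "wy": 0, "wz": 0, "fingers": 0.75}, {"x": 0, "y": 0, "z": 0, "wx": 0, "wy": 0, "wz": 0, "fingers": 0.75}, {"x": 0, "y": 0, "z": 0, "wx": 0, "wy": 0, "wz": 0, "fingers": 0.75}, {"x": 0, "y": -20, "z": 0, "wx": 0, "wy": 0, "wz": 0, "fingers": 0.75}, {"x": 0, "y": -60, "z": 0, "wx": 0, "wy": 0, "wz": 0, "fingers": 0.75}, {"x": 0, "y": -100, "z": 0, "wx": 0, "wy": 0, "wz": 0, "fingers": 0.75}, {"x": -30, "y": -140, "z": 0, "wx": 0, "wy": 0, "wz": 0, "fingers": 0.75}, {"x": -60, "y": -160, "z": 0, "wx": 0, "wy": 0, "wz": 0, "fingers": 0.75}, {"x": -60, "y": -160, "z": 0, "wx": 0, "wy": 0, "wz": 0, "fingers": 0.75}, {"x": -60, "y": -160, "z": 0, "wx": 0, "wy": 0, "wz": 0, "fingers": 0.75}, {"x": -60, "y": -160, "z": 0, "wx": 0, "wy": 0, "wz": 0, "fingers": 0.75}, {"x": -60, "y": -160, "z": 0, "wx": 0, "wy": 0, "wz": 0, "fingers": 0.75}, {"x": -60, "y": -160, "z": 0, "wx": 0, "wy": 0, "wz": 0, "fingers": 0.75}, {"x": -60, "y": -160, "z": 0, "wx": 0, "wy": 0, "wz": 0, "fingers": 0.75}, {"x": -60, "y": -160, "z": 0, "wx": 0, "wy": 0, "wz": 0, "fingers": 0.75}, {"x": -60, "y": -160, "z": 0, "wx": 0, "wy": 0, "wz": 0, "fingers": 0.75}]'

```text
time: 31.1
eef_pos: [0.4836, -0.0037, 0.3472]
ee_rot: [[1.0, -0.001, 0.009], [-0.009, 0.0, 1.0], [-0.001, -1.0, 0.0]]
force: [0.2, 0.2, 0.5]
opening: 0.0639
```

>>> carry_out --deltas '[{"x": 0, "y": 0, "z": 100, "wx": 0, "wy": 0, "wz": 0, "fingers": 0.75}, {"x": 0, "y": 0, "z": 100, "wx": 0, "wy": 0, "wz": 0, "fingers": 0.75}, {"x": 0, "y": 0, "z": 100, "wx": 0, "wy": 0, "wz": 0, "fingers": 0.75}, {"x": 0, "y": 0, "z": 100, "wx": 0, "wy": 0, "wz": 0, "fingers": 0.75}, {"x": 0, "y": 0, "z": 100, "wx": 0, "wy": 0, "wz": 0, "fingers": 0.75}, {"x": 0, "y": 0, "z": 100, "wx": 0, "wy": 0, "wz": 0, "fingers": 0.75}, {"x": 0, "y": 0, "z": 100, "wx": 0, "wy": 0, "wz": 0, "fingers": 0.75}, {"x": 0, "y": 0, "z": 100, "wx": 0, "wy": 0, "wz": 0, "fingers": 0.75}, {"x": 0, "y": 0, "z": 100, "wx": 0, "wy": 0, "wz": 0, "fingers": 0.75}, {"x": 0, "y": 0, "z": 100, "wx": 0, "wy": 0, "wz": 0, "fingers": 0.75}, {"x": 0, "y": 0, "z": 100, "wx": 0, "wy": 0, "wz": 0, "fingers": 0.75}, {"x": 0, "y": 0, "z": 100, "wx": 0, "wy": 0, "wz": 0, "fingers": 0.75}]'

```text
time: 32.1
eef_pos: [0.4843, 0.0962, 0.3477]
ee_rot: [[1.0, 0.0, 0.009], [-0.009, 0.0, 1.0], [0.0, -1.0, 0.0]]
force: [-0.1, 0.5, 0.5]
opening: 0.0639
```

```bash
python3 - <<'E'
from h import *
a=grab("scene","s5"); b=grab("top","t5"); boxes(b)
E
```

```text
364.9 392.3 159.0 [-0.0167 -0.0901  0.034 ] [0.0514 0.0369] long yaw 87.7
360.0 364.1 247.5 [ 0.0635 -0.0781  0.034 ] [0.0372 0.0815] long yaw 34.1
427.6 270.4 433.5 [ 0.3231 -0.284   0.034 ] [0.0687 0.0668] long yaw 88.2
368.7 66.8 401.5 [ 0.9528 -0.1354  0.034 ] [0.0599 0.0856] long yaw 85.4
```

View pics/s5.png

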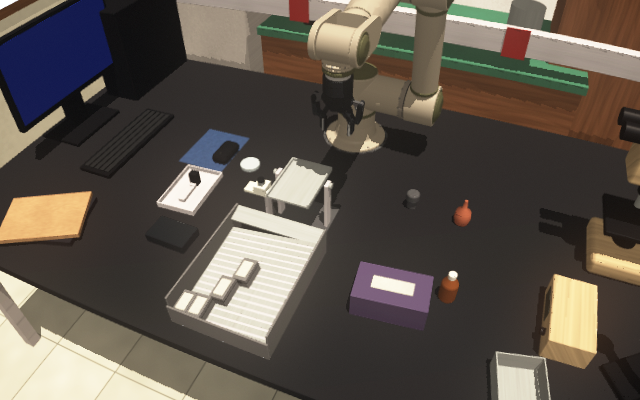

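View pics/t5.png

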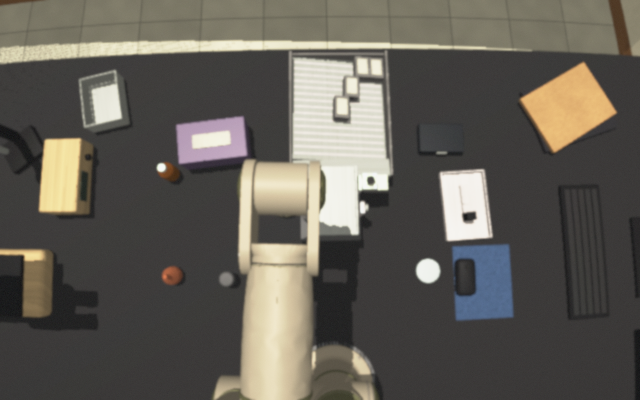

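```bash
python3 - <<'E'
from h import *
b=grab("top"); boxes(b); print(get_state()["force"],get_state()["time"]); print(hand_in())
E
```

```text
364.9 392.3 159.5 [-0.0168 -0.09    0.034 ] [0.0514 0.0369] long yaw 87.7
360.0 364.1 248.0 [ 0.0635 -0.0781  0.034 ] [0.0382 0.0815] long yaw 34.1
427.6 270.4 433.5 [ 0.3231 -0.284   0.034 ] [0.0687 0.0668] long yaw 88.2
368.7 66.8 402.5 [ 0.9527 -0.1355  0.034 ] [0.0597 0.0856] long yaw 85.4
[0.09648291 0.44911137 0.33406095] 32.25
the job is handed in; nothing more can be done
None
```

I pulled the lock plug out and laid it flat, along the dish's long side, in the parts dish. Then I set the four slide boxes one at a time about 45 mm past the tray's pivot. Each tipped the tray by its own weight and slid into the bin. I handed the job in at 32 s.

**Last checks:** The final pictures show all four boxes at rest in the bin, the tray level and the plug flat in the dish. The hand was clear, with about 0.5 N on it. The petri dish had not moved by measurement, and the other bystanders looked unmoved in the pictures. The highest force I saw in the readings was about 9 N.

**Tins:** I saw none in any picture. The only round pale object, 68 mm across and about 12 mm high, was the petri dish, so I left it.

**Disagreements:**
- The first estimate of the grip's position, worked out from the text, was about 30 mm off in y. I used the camera measurement and the grip closed properly on it.
- The label heights measured from two views came out at 34 to 35 mm against 36 mm in the text, within the camera calibration.
- Box 4's label was partly hidden behind the plug grip in the scene view, so I placed that box from the top view only, using the other boxes' height.

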